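# Load the model store's tray and pin it shut

## Task

Get the model store ready for transport: hook the standing tray hook into the finger hole of its tray, pull the tray fully out with it and put the hook back on the bench clear of the store, then lay every jaw model (there are two or three) in the tray. Push the tray fully home and pass the locking pin through both ears of the yoke and the tray's eye between them, right up to its shoulder, from the side where the ears face the free part of the roof. Leave the blue-lidded putty tub and the black polishing bar where they are.

Things in the scene. Friction and masses are not known exactly. Their poses are not given: they have to be found in the camera images.
- store: Model store: low white cabinet, 284 mm wide (y from -126 to +158 mm), 200 mm deep (x from -95 to +105 mm), flat roof at height 44 mm, fixed to the bench. Origin: on the bench, below the middle line of its tray; x points to its back, y to its left seen from the front (the front looks to -x, towards the robot), z up. It stands a little turned and shifted from start to start. The front edge of the roof is at x = -95 mm.
- tray (a joint): How far the store's sliding tray is pulled out, in m: 0 fully home, 0.155 fully out (hard stops at both ends). It slides to the store's -x against about 2 N of friction and stays where it is left.
- tray_hole (a point): Centre of the 20 mm finger hole, at the top face of the horizontal steel lip on the middle of the tray's front. The lip is 60 mm wide (y), juts 38 mm forward of the front panel and lies 22 to 28 mm above the bench; the hole goes through vertically, its centre 21 mm in front of the panel's front face and 17 mm from the lip's front edge. Moves with the tray; axes parallel to the store's.
- tray_front (a point): Middle of the upper edge of the tray's front panel, on its front face, 41 mm above the bench. The blue panel is 284 mm wide (y from -126 to +158 mm) and flat apart from the lip (30 mm either side of the middle), reaches from 4 to 41 mm above the bench and is where the tray can be pushed shut. Moves with the tray.
- tray_in (a point): Point on the tray's floor, 8 mm above the bench, in the middle of the part that lies open when the tray is fully out. Axes parallel to the store's. Seen from it the inside of the tray reaches from x = -81 mm (back of the front panel) to x = +107 mm, and 116 mm either way in y; walls rise 26 mm above the floor. With the tray fully out the roof covers what lies beyond x = +82 mm. The roof's underside is 32 mm above the floor.
- yoke (a point): Middle of the yoke on the store's roof, on the axis of its pin holes, 71 mm above the bench (27 mm above the roof); fixed to the store, axes parallel to the store's, the pin holes run along y. Two steel ears (30 mm wide in x, 8 mm thick in y, up to 84 mm above the bench) with their outer faces 16 mm either side of this point, each with a 14 mm hole, 16 mm apart.
- tab_eye (a point): Centre of the 15 mm eye in the steel tab (8 mm thick in y) that reaches back from an upright 24 mm wide on the tray's front panel over the roof, beside the tray's inside (142 mm to +y of the tray's middle line). Moves with the tray; when the tray is fully home the eye lies between the ears and coincides with point yoke.
- pin: Locking pin: square yellow and black grip 18 x 18 x 45 mm and a steel shaft 10 mm in diameter, 60 mm long, whose last 10 mm taper to 4 mm. Origin: on the axis at the shoulder where shaft and grip meet; x points along the shaft to its tip, the grip reaches from x = -45 mm to 0. It lies flat on the bench with its axis 9 mm up. It is passed through the yoke from the store's -y side towards +y, over the roof, until the shoulder meets the ear.
- pin_tip (a point): Tip of the pin's shaft, 60 mm from the shoulder.
- hook: Standing tray hook: black foot plate 54 x 46 x 6 mm, on it a red upright grip web 14 mm thick (y) and 50 mm long (x from -28 to +22 mm), 6 to 48 mm above the foot's underside; from its top a steel arm reaches forward and ends in a prong 9 mm in diameter that points down. Prong axis at x = +48 mm, prong from 42 down to 12 mm above the underside. Origin: underside of the foot, x forward towards the prong, z up. It stands on the bench by itself.
- hook_tip (a point): Lower end of the hook's prong, on its axis.
- jaw_1: Dental jaw model, pink base with white teeth, 59 (x) x 70 (y) x 22 mm. Origin: centre of its underside; the front teeth are at +x, the flat back edge at x = -30 mm (there only 6 mm high). Can be taken across x at y = 0. May be absent.
- jaw_2: Dental jaw model, pink base with white teeth, 59 (x) x 70 (y) x 22 mm. Origin: centre of its underside; the front teeth are at +x, the flat back edge at x = -30 mm (there only 6 mm high). Can be taken across x at y = 0. May be absent.
- jaw_3: Dental jaw model, pink base with white teeth, 59 (x) x 70 (y) x 22 mm. Origin: centre of its underside; the front teeth are at +x, the flat back edge at x = -30 mm (there only 6 mm high). Can be taken across x at y = 0. May be absent.
- jaw_4: Dental jaw model, pink base with white teeth, 59 (x) x 70 (y) x 22 mm. Origin: centre of its underside; the front teeth are at +x, the flat back edge at x = -30 mm (there only 6 mm high). Can be taken across x at y = 0. May be absent.
- tub: Bystander: white putty tub with blue lid, 61 mm across, 48 mm high. Origin: centre of its underside.
- bar: Bystander: black polishing bar, 39 x 100 x 31 mm, origin at the centre of its underside.
Things that resemble listed ones, but are neither listed nor needed, are in the scene too. Leave any turquoise look-alike of the jaw_3 alone.

How it is judged:
By the outcome, as a careful person would: the job done as asked, in the order asked, and still so for the second after the job is handed in, with the robot touching nothing.
Of jaw_1, jaw_2, jaw_3, jaw_4 only 2 to 3 are there at a start; the rules pass over those that are not, and their reading is None.
At some moment in a run one of jaw_1, jaw_2, jaw_3, jaw_4, pin may be knocked a few centimetres aside while the robot is not near it.
Once in a run the grip may slacken for a moment while it holds something.
It also fails if it takes over 208 s, if anything falls off the work surface, if the arm or the gripper's body presses on something with over 40 N, if the wrist force passes 120 N, or if a joint passes its speed limit or range.

## Robot

A 7-joint arm with a two-finger parallel gripper is mounted at the origin on a cart in front of the work surface, level with it; the furniture and walls round the work are solid. World frame = base frame: x ahead of the robot, y to its left, z up, the work surface at z = 0. Lengths are in m, angles in rad, forces in N, time in s.
With the tool pointing down it reaches from about 0.4 to 0.85 m from the base axis. Payload 10.4 kg.
Tool frame: the origin (TCP) lies between the finger pads; the fingertips stand ahead of it and the grasp point (between the pads) lies 5 mm behind it (manip.tip_extent is the z of the fingertips in the tool frame, in m); z points along the fingers, y is the line along which they close (so a half turn about z gives the same grasp; the last joint's range is limited). The gripper opens to 85 mm and grips with 20 to 120 N. Pads are 22 mm wide; open, the fingers measure 114 mm over their backs; the gripper's body (76 mm by 85 mm) begins 54 mm behind the grasp point. The pads swing forward as they close: fully open they stand 13 mm farther back than shut.
Start: joints at [-1.211, 0.332, -0.065, 1.46, 0.022, 1.35, -0.088], TCP at [0.233, 0.58, 0.245] pointing down, gripper open.
Joint ranges: [-2.6, 2.6], [-0.5, 2.12], [-1.47, 1.34], [0.16, 2.42], [-1.27, 4.41], [0.06, 2.06], [-2.6, 2.6]. Speed limits (rad/s): [2.22, 2.22, 2.79, 2.79, 3.14, 3.14, 3.14].

## Interface

Orientations are given as a unit quaternion [x, y, z, w].
In Python, from workcell import status, viewer, manip gives the robot as it stands.
- The arm moves only by the tool play_rows, never from a script. Its argument "plan" is one flat list of numbers, 7 for each row, row after row: the turn, a rotation vector about the tool's x, y, z in degrees, then the shift along the tool's x, y, z in m, then the opening, from 0 (shut) to 1 (fully open). In form: [ax, ay, az, dx, dy, dz, grip, ax, ay, az, dx, dy, dz, grip, ...]. A call has 1 to 20 rows; each row is the pose to reach, as a shift and turn from the pose commanded when the call began, along the tool's axes at that moment; what a row does not reach only later rows make up. A row lasts 1/8 s, in which the tool goes at most 62.5 mm and 10.7 degrees, less where a joint would pass 70% of its speed; a pose out of reach is approached as far as the arm can. A call with a gripper value outside its range is refused whole. The fingers move at their own pace and stop on an object; "squeeze" is the grip in N (left out, the last holds). Time passes only in rows, so rows that repeat a pose let the fingers close. It gives the time, the measured TCP pose, the force, the opening and the grip force at its end, in the units of the state.
- status.get_obs(): the state, without advancing time (a new reading comes with each control period).
- viewer.camera(name): name is "side" or "top" or "wrist"; returns the picture (420x560x3 uint8, red, green, blue); there is no depth.
- viewer.camera_model(name): a dict with "fx", "fy", "cx", "cy" (pixels), "R" (3x3) and "t" (3): a world point X has camera coordinates R X + t. Camera axes: x right, y down, z forward; pixel columns grow to the right and rows downward; lengths in m; the calibration is good to about 2 mm. A picture is of the moment at which its call begins: read the wrist's pose just before it. camera_model takes no time and is no camera call; for the wrist camera it gives the pose at the moment of the call.
- manip.hand_in(): hands the job in; it is judged then, once.
The state is a dict: "clock": time; "joint_pos": joint angles; "joint_velocities": joint speeds; "tau": joint torques, N m; "position": TCP position; "ee_rot": TCP orientation; "ft_force": force on the tool from outside, world axes, zero at the start; "torque": the same for the moment, N m; "grip_width": opening from 0.0 (shut) to 1.0 (fully open); "grasp_force": force on a finger pad.
Only numpy, scipy, OpenCV 4.12 (cv2) and the standard library are available. Lean on these libraries where they do the work, as an engineer would, in place of code of your own. Each camera call takes 0.05 s, during which the arm holds its last target. There are 200 camera calls.

## Working session

There is one attempt and no reset: what is moved stays moved. The work goes in short steps, Python scripts to look and compute and a tool call to move; the robot and the scene stay as the last step left them, time stands still between calls to the robot, and variables do not carry over. Pictures are saved under pics/ and viewed, at most 14 in all, crops included, and the job is handed in when it is done.

Besides the shell and the picture viewer there is one more tool, called after "Request:" as name(argument=value, ...) on one line, values as JSON. play_rows: Moves the arm, as the interface text tells. Its arguments: {"type":"object","properties":{"plan":{"type":"array","items":{"type":"number"}},"squeeze":{"type":"number"}},"required":["plan"]}

```bash
ls; mkdir -p pics; python3 - <<'E'
from workcell import status, viewer, manip
import cv2,numpy as np
print(status.get_obs()); print(manip.tip_extent)
for n in("top","side"):
    im=viewer.camera(n); cv2.imwrite(f"pics/{n}0.png",im[:,:,::-1]); m=viewer.camera_model(n); print(n,m)
E
```

```text
pics
{'clock': 0.0, 'joint_pos': array([-1.21060884,  0.33288604, -0.06466621,  1.46093214,  0.02159731,
        1.34991478, -0.08850321]), 'joint_velocities': array([ 1.46538244e-03, -1.12673667e-03, -7.46698402e-04,  3.12242153e-05,
        1.94633280e-03,  7.92582401e-04,  6.58770185e-05]), 'tau': array([ 8.17251166e-04, -6.25449228e+01,  4.96007153e-02, -3.91618896e+01,
        1.61573128e-02,  9.83608566e-03,  1.69323363e-05]), 'position': array([0.23333139, 0.57942731, 0.24451138]), 'ee_rot': array([ 1.90234665e-01,  9.81738382e-01, -7.15613902e-04, -1.00182624e-04]), 'ft_force': array([ 0.64835244, -0.05722791,  0.34560471]), 'torque': array([ 0.00738553, -0.02330857, -0.00896984]), 'grasp_force': 0.0, 'grip_width': 1.000671294486987}
0.014
top {'fx': 417.4369764516065, 'fy': 417.4369764516065, 'cx': 284.6499150101151, 'cy': 213.7024324379163, 'R': array([[-0.02565987, -0.99941652,  0.02254312],
       [-0.99873349,  0.02465303, -0.04385936],
       [ 0.04327801, -0.02363999, -0.99878334]]), 't': array([0.22566968, 0.51805333, 1.06264981])}
side {'fx': 420.06642373540245, 'fy': 420.06642373540245, 'cx': 283.6960881416938, 'cy': 206.76944799055389, 'R': array([[-0.99354286,  0.11342401,  0.00275223],
       [ 0.04146697,  0.3855977 , -0.92173473],
       [-0.1056081 , -0.91566883, -0.38781119]]), 't': array([ 0.52216824, -0.03470013,  1.43012176])}
```

View pics/top0.png

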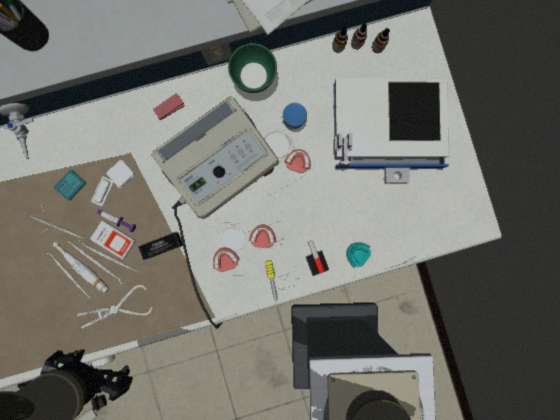

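View pics/side0.png

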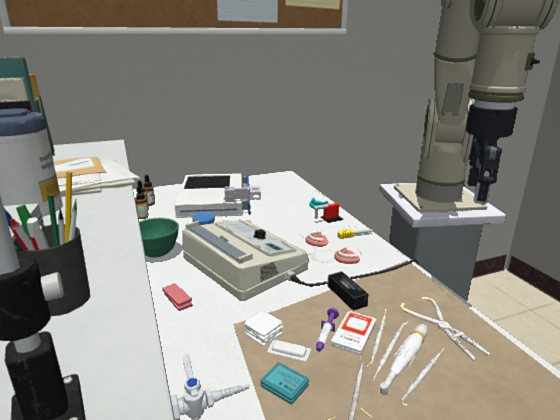

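Top view: three pink jaws at (298,160), (263,236), (226,259). The turquoise look-alike at (359,254) stays out. The hook is red/black at (317,258), the pin yellow at (270,280), the store at (390,120) and its lip at (397,175). I'll confirm these in one enlarged crop.

```bash
cat > h.py <<'E'
from workcell import status, viewer, manip
import cv2, numpy as np
from scipy.spatial.transform import Rotation as Ro
def ray(name,u,v,z,m=None):
    m=m or viewer.camera_model(name)
    c=-m["R"].T@m["t"]; d=m["R"].T@np.array([(u-m["cx"])/m["fx"],(v-m["cy"])/m["fy"],1])
    return c+d*(z-c[2])/d[2]
def proj(m,X):
    p=m["R"]@np.asarray(X)+m["t"]; return np.array([m["fx"]*p[0]/p[2]+m["cx"],m["fy"]*p[1]/p[2]+m["cy"]])
def snap(name,f,box=None,k=1):
    m=viewer.camera_model(name); im=viewer.camera(name)[:,:,::-1].copy()
    cv2.imwrite("pics/raw_"+f,im)
    if box: im=im[box[1]:box[3],box[0]:box[2]]
    cv2.imwrite("pics/"+f,cv2.resize(im,None,fx=k,fy=k,interpolation=cv2.INTER_CUBIC)); return m
def go(pos,yaw,tilt=None):
    """tool-frame delta from the present pose to pos, tool down, closing line (tool y) at yaw deg in world."""
    o=status.get_obs(); R0=Ro.from_quat(o["ee_rot"])
    best=None
    for y in (yaw,yaw+180):
        a=np.radians(y); ty=np.array([np.cos(a),np.sin(a),0]); tz=np.array([0,0,-1.]); tx=np.cross(ty,tz)
        Rt=Ro.from_matrix(np.c_[tx,ty,tz]); rv=np.degrees((R0.inv()*Rt).as_rotvec())
        if best is None or np.linalg.norm(rv)<np.linalg.norm(best): best=rv
    return best.round(2), R0.inv().apply(np.asarray(pos)-o["position"]).round(4)
E
python3 - <<'E'
from h import *
im=cv2.imread("pics/top0.png")[70:310,190:470]
cv2.imwrite("pics/crop1.png",cv2.resize(im,None,fx=2.5,fy=2.5,interpolation=cv2.INTER_CUBIC))
E
```

```text
(no output)
```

View pics/crop1.png

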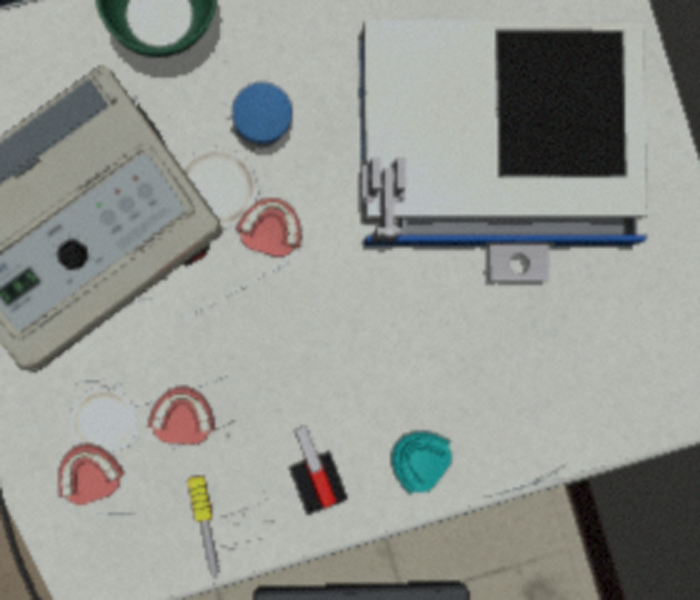

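The crop confirms three pink jaws (270,228), (182,416), (90,474), the turquoise one (420,462) left alone, the hook at (318,480) with its arm pointing up, the pin at (200,500) with its tip at (215,577), and the finger hole at (519,264).

```bash
python3 - <<'E'
from h import *
P=dict(roofFL=(363,215,.044),roofFR=(645,215,.044),roofBL=(364,22,.044),roofBR=(643,24,.044),hole=(519,264,.028),panelL=(366,242,.041),panelR=(645,241,.041),
 hookfoot=(318,483,.006),webA=(312,470,.048),webB=(331,505,.048),prong=(301,430,.048),pinG=(196,478,.018),pinS=(206,520,.012),pinT=(215,577,.009),
 j1=(270,228,.012),j1b=(276,256,.003),j1f=(264,200,.02),j2=(182,416,.012),j2b=(183,444,.003),j2f=(181,388,.02),j3=(90,474,.012),j3b=(94,502,.003),j3f=(86,446,.02),turq=(420,462,.012),tub=(262,112,.048),
 ear1=(375,180,.084),ear2=(401,180,.084))
for k,(u,v,z) in P.items(): 
    X=ray("top",u/2.5+190,v/2.5+70,z); print(k,(X*1000).round(0)[:2], round(np.hypot(*X[:2])*1e3))
E
```

```text
roofFL [664.  83.] 669
roofFR [ 657. -202.] 688
roofBL [860.  76.] 863
roofBR [ 853. -208.] 878
hole [613. -77.] 618
panelL [637.  80.] 642
panelR [ 631. -202.] 663
hookfoot [395. 132.] 416
webA [411. 142.] 435
webB [376. 124.] 396
prong [450. 152.] 475
pinG [404. 257.] 479
pinS [361. 248.] 438
pinT [303. 240.] 386
j1 [658. 175.] 681
j1b [630. 169.] 652
j1f [685. 181.] 709
j2 [467. 270.] 539
j2b [438. 270.] 514
j2f [495. 270.] 564
j3 [411. 365.] 549
j3b [381. 362.] 526
j3f [439. 367.] 572
turq [414.  28.] 415
tub [769. 182.] 790
ear1 [690.  76.] 694
ear2 [690.  51.] 691
```

```bash
python3 - <<'E'
from h import *
print(go([0.40,0.14,0.22],112))
m=viewer.camera_model("wrist"); print(-m["R"].T@m["t"]-status.get_obs()["position"], m["fx"], m["R"])
E
```

```text
(array([-7.000e-02, -2.000e-02, -4.393e+01]), array([-0.3188, -0.3454,  0.0251]))
[-0.06918731  0.02758411  0.12879212] 348.18905288000843 [[ 3.74042577e-01  9.27411372e-01 -5.45070766e-04]
 [ 8.88440976e-01 -3.58156371e-01  2.87048160e-01]
 [ 2.66016508e-01 -1.07852497e-01 -9.57915997e-01]]
```

Request:
play_rows(plan=[0, 0, -44, -0.319, -0.345, 0.025, 1, 0, 0, -44, -0.319, -0.345, 0.025, 1, 0, 0, -44, -0.319, -0.345, 0.025, 1, 0, 0, -44, -0.319, -0.345, 0.025, 1, 0, 0, -44, -0.319, -0.345, 0.025, 1, 0, 0, -44, -0.319, -0.345, 0.025, 1, 0, 0, -44, -0.319, -0.345, 0.025, 1, 0, 0, -44, -0.319, -0.345, 0.025, 1, 0, 0, -44, -0.319, -0.345, 0.025, 1, 0, 0, -44, -0.319, -0.345, 0.025, 1, 0, 0, -44, -0.319, -0.345, 0.025, 1, 0, 0, -44, -0.319, -0.345, 0.025, 1, 0, 0, -44, -0.319, -0.345, 0.025, 1])

```text
clock: 1.72
position: [0.4004, 0.141, 0.2203]
ee_rot: [-0.192, 0.981, -0.0, -0.0]
ft_force: [-0.2, 0.6, 0.2]
grip_width: 1.0
grasp_force: 0.0
```

```bash
python3 - <<'E'
from h import *
o=status.get_obs(); print(o["clock"],o["position"],o["joint_pos"].round(2))
m=snap("wrist","w1.png"); im=cv2.imread("pics/w1.png")
h=cv2.cvtColor(im,cv2.COLOR_BGR2HSV)
r=((h[...,0]<8)|(h[...,0]>172))&(h[...,1]>170)&(h[...,2]>80)
n,l,s,c=cv2.connectedComponentsWithStats(r.astype(np.uint8)); 
for i in range(1,n):
    if s[i,4]>150: print(s[i],c[i].round(1))
np.save("m1.npy",m)
E
```

```text
1.725 [0.40036367 0.1410002  0.22026707] [-0.69 -0.11  0.23  2.    0.03  1.25  1.49]
```

View pics/w1.png

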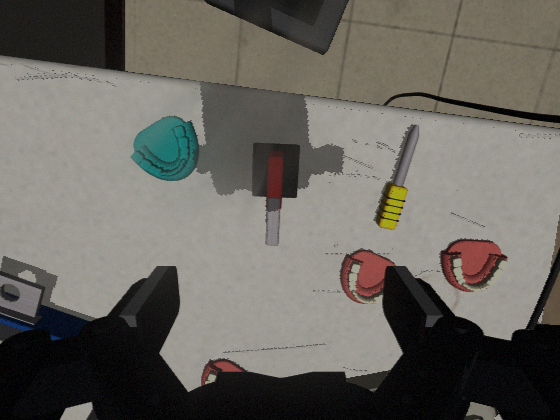

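The wrist view shows the hook's foot with corners at (254,143), (299,144), (297,198) and (252,196), and its arm end at (272,244). The pin's tip is at (415,127) and its grip end at (388,228). The pink jaws are at the lower right and the turquoise one is at left, out of the way.

```bash
python3 - <<'E'
from h import *
m=np.load("m1.npy",allow_pickle=True).item()
f=lambda u,v,z:ray(None,u,v,z,m)[:2]*1000
c=[f(*p,.006) for p in((254,143),(299,144),(297,198),(252,196))]
print(np.round(c),"foot",np.mean(c,0).round(1))
print("yaw by foot",np.degrees(np.arctan2(*((c[2]+c[3]-c[0]-c[1])[::-1]))))
a,b=f(272.5,240,.048),f(276,160,.048); print("yaw arm",a,b,np.degrees(np.arctan2(*((a-b)[::-1]))))
print("hole",f(8,293,.028))
E
```

```text
[[376. 104.]
 [361. 145.]
 [412. 164.]
 [427. 121.]] foot [394.1 133.7]
yaw by foot 19.73375272604544
yaw arm [447.84263832 152.88841066] [377.34054684 128.10876064] 19.36524750349444
hole [614.0536413  -77.52482474]
```

```bash
python3 - <<'E'
from h import *
print(go([0.391,0.133,0.10],109.5),go([0.391,0.133,0.028],109.5))
E
```

```text
(array([-0. ,  0. ,  2.6]), array([ 0.0117, -0.0037,  0.1203])) (array([-0. ,  0. ,  2.6]), array([ 0.0117, -0.0037,  0.1923]))
```

Request:
play_rows(plan=[0, 0, 2.6, 0.0117, -0.0037, 0.06, 1, 0, 0, 2.6, 0.0117, -0.0037, 0.12, 1, 0, 0, 2.6, 0.0117, -0.0037, 0.15, 1, 0, 0, 2.6, 0.0117, -0.0037, 0.175, 1, 0, 0, 2.6, 0.0117, -0.0037, 0.192, 1, 0, 0, 2.6, 0.0117, -0.0037, 0.192, 1, 0, 0, 2.6, 0.0117, -0.0037, 0.192, 0, 0, 0, 2.6, 0.0117, -0.0037, 0.192, 0, 0, 0, 2.6, 0.0117, -0.0037, 0.192, 0, 0, 0, 2.6, 0.0117, -0.0037, 0.192, 0, 0, 0, 2.6, 0.0117, -0.0037, 0.192, 0, 0, 0, 2.6, 0.0117, -0.0037, 0.192, 0, 0, 0, 2.6, 0.0117, -0.0037, 0.172, 0, 0, 0, 2.6, 0.0117, -0.0037, 0.152, 0, 0, 0, 2.6, 0.0117, -0.0037, 0.142, 0, 0, 0, 2.6, 0.0117, -0.0037, 0.142, 0], squeeze=70)

```text
clock: 3.78
position: [0.3912, 0.133, 0.0785]
ee_rot: [-0.169, 0.986, 0.0, 0.0]
ft_force: [0.3, 0.2, -2.9]
grip_width: 0.154
grasp_force: 68.2
```

```bash
python3 - <<'E'
from h import *
print(go([0.5625,-0.0755,0.0785],88.6))
E
```

```text
(array([ 0.03,  0.05, 20.88]), array([-0.092 , -0.2536,  0.    ]))
```

Request:
play_rows(plan=[0, 0, 4, -0.018, -0.05, 0, 0, 0, 0, 8, -0.037, -0.101, 0, 0, 0, 0, 12, -0.055, -0.152, 0, 0, 0, 0, 17, -0.074, -0.203, 0, 0, 0, 0, 20.9, -0.092, -0.2536, 0, 0, 0, 0, 20.9, -0.092, -0.2536, 0, 0, 0, 0, 20.9, -0.092, -0.2536, 0, 0, 0, 0, 20.9, -0.092, -0.2536, 0, 0])

```text
clock: 4.78
position: [0.5616, -0.0744, 0.0777]
ee_rot: [0.012, 1.0, 0.0, -0.001]
ft_force: [0.2, 0.0, -1.3]
grip_width: 0.155
grasp_force: 68.6
```

```bash
python3 - <<'E'
from h import *
o=status.get_obs(); print(o["clock"],o["position"],o["grip_width"])
mw=snap("wrist","w2.png"); mt=snap("top","t2.png",(320,60,470,220),3)
np.save("m2.npy",mw)
a=cv2.imread("pics/raw_w2.png"); b=cv2.imread("pics/t2.png")
c=np.zeros((600,800,3),np.uint8); c[:270,:360]=cv2.resize(a[150:420],(360,174*0+270)) if 0 else cv2.resize(a,(360,270)); c[:480,360:800]=b[:480,:440]; cv2.imwrite("pics/c2.png",c)
E
```

```text
4.775 [ 0.5616372  -0.07436249  0.0777468 ] 0.15501347814680366
```

View pics/c2.png

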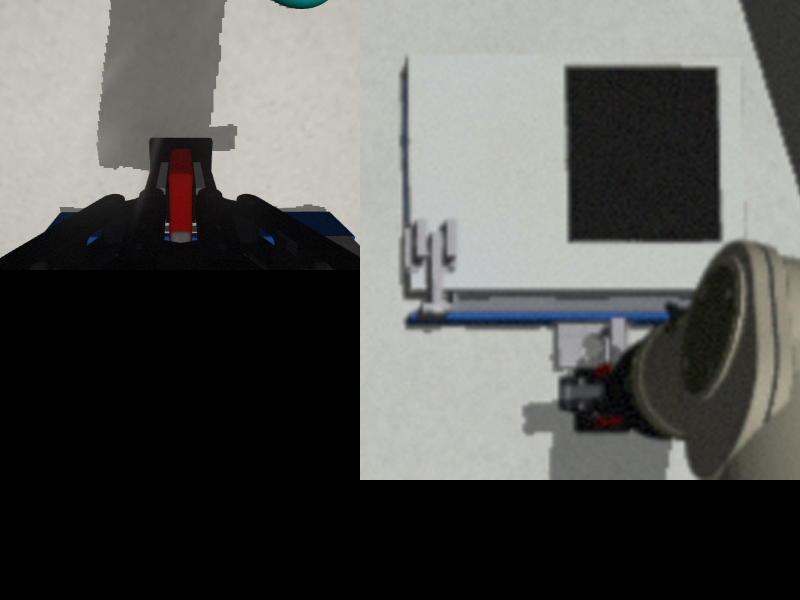

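The left panel is the wrist view with the hook held straight. In the right panel, top view, the arm end is at t2 pixel (258,320) and the hole is partly visible at (235,345). I'll check these against projections.

```bash
python3 - <<'E'
from h import *
m=viewer.camera_model("top"); p=status.get_obs()["position"]; R=Ro.from_quat(status.get_obs()["ee_rot"])
f=np.array([.9997,-.0246,0])
for d,y in((.051,0),(.0555,0),(.0555,.006),(.0555,-.006)):
    X=p+f*d+np.array([0,y,.0205]); q=proj(m,X); print(d,y,(q-[320,60])*3)
print("hole",(proj(m,[.6135,-.077,.028])-[320,60])*3)
b=cv2.imread("pics/t2.png")[240:380,150:300]; cv2.imwrite("pics/c3.png",cv2.resize(b,None,fx=4,fy=4))
E
```

```text
0.051 0 [257.28987144 334.55067452]
0.0555 0 [257.21159204 328.90391661]
0.0555 0.006 [249.6970264  329.07166817]
0.0555 -0.006 [264.72401039 328.73621299]
hole [232.64942605 345.90066432]
```

View pics/c3.png

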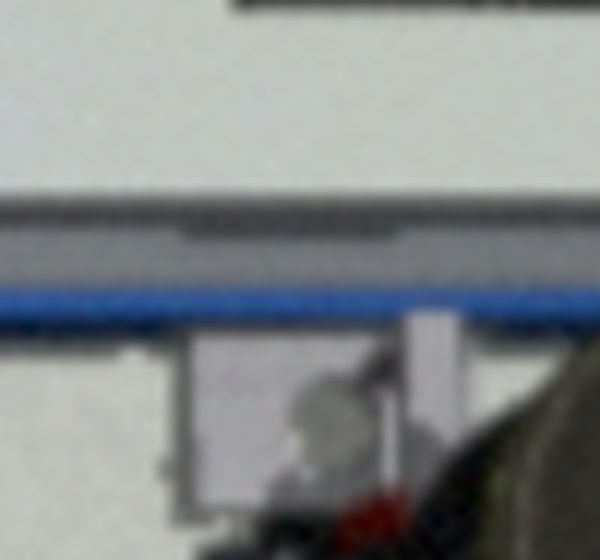

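Request:
play_rows(plan=[0, 0, 0, 0.001, 0.001, 0.012, 0, 0, 0, 0, 0.001, 0.001, 0.024, 0, 0, 0, 0, 0.001, 0.001, 0.032, 0, 0, 0, 0, 0.001, 0.001, 0.036, 0, 0, 0, 0, 0.001, 0.001, 0.039, 0, 0, 0, 0, 0.001, 0.001, 0.039, 0])

```text
clock: 5.62
position: [0.5611, -0.0747, 0.0391]
ee_rot: [0.013, 1.0, 0.0, -0.0]
ft_force: [-1.8, -1.0, -3.1]
grip_width: 0.152
grasp_force: 68.6
```

Request:
play_rows(plan=[0, 0, 0, -0.001, -0.001, 0.004, 0, 0, 0, 0, -0.001, -0.001, 0.008, 0, 0, 0, 0, -0.001, -0.001, 0.009, 0, 0, 0, 0, -0.001, -0.001, 0.009, 0])

```text
clock: 6.12
position: [0.5625, -0.0756, 0.0303]
ee_rot: [0.012, 1.0, 0.0, 0.0]
ft_force: [0.3, -0.4, -2.0]
grip_width: 0.155
grasp_force: 68.7
```

Request:
play_rows(plan=[0, 0, 0, 0.008, 0, 0, 0, 0, 0, 0, 0.02, 0, 0, 0, 0, 0, 0, 0.035, 0, 0, 0, 0, 0, 0, 0.05, 0, 0, 0, 0, 0, 0, 0.065, 0, 0, 0, 0, 0, 0, 0.08, 0, 0, 0, 0, 0, 0, 0.095, 0, 0, 0, 0, 0, 0, 0.11, 0, 0, 0, 0, 0, 0, 0.12, 0, 0, 0, 0, 0, 0, 0.12, 0])

```text
invalid input
```

Request:
play_rows(plan=[0, 0, 0, 0.007, 0, 0, 0, 0, 0, 0, 0.012, 0, 0, 0, 0, 0, 0, 0.015, 0, 0, 0, 0, 0, 0, 0.015, 0, 0])

```text
invalid input
```

Request:
play_rows(plan=[0, 0, 0, 0.008, 0, 0, 0, 0, 0, 0, 0.02, 0, 0, 0, 0, 0, 0, 0.035, 0, 0, 0, 0, 0, 0, 0.05, 0, 0, 0, 0, 0, 0, 0.065, 0, 0, 0, 0, 0, 0, 0.08, 0, 0, 0, 0, 0, 0, 0.095, 0, 0, 0, 0, 0, 0, 0.11, 0, 0, 0, 0, 0, 0, 0.12, 0, 0, 0, 0, 0, 0, 0.12, 0, 0, 0])

```text
clock: 7.38
position: [0.4414, -0.0723, 0.0302]
ee_rot: [0.012, 1.0, 0.0, -0.0]
ft_force: [-0.3, -0.1, -1.4]
grip_width: 0.153
grasp_force: 68.7
```

Request:
play_rows(plan=[0, 0, 0, 0.007, 0, 0, 0, 0, 0, 0, 0.012, 0, 0, 0, 0, 0, 0, 0.015, 0, 0, 0, 0, 0, 0, 0.015, 0, 0, 0])

```text
clock: 7.88
position: [0.427, -0.0723, 0.0302]
ee_rot: [0.012, 1.0, 0.0, -0.0]
ft_force: [-0.4, 0.3, -1.8]
grip_width: 0.156
grasp_force: 68.6
```

```bash
python3 - <<'E'
from h import *
snap("top","t4.png",(200,70,480,310),2.5)
E
```

```text
(no output)
```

View pics/t4.png

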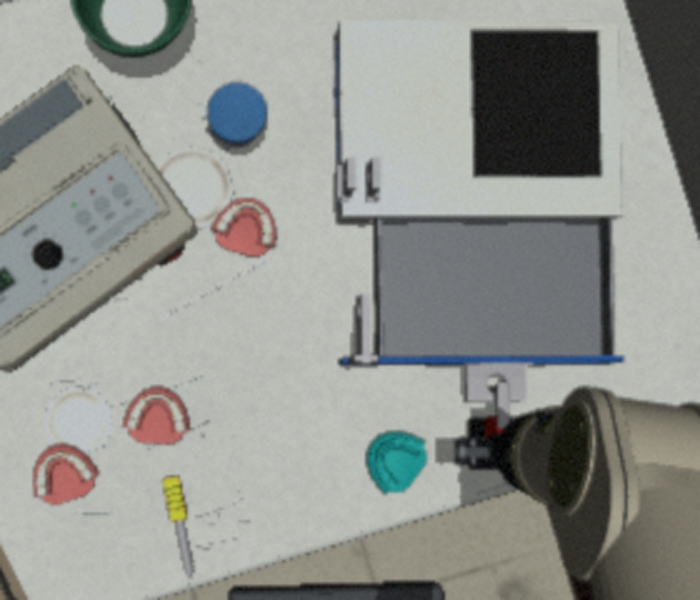

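The tray is nearly out (panel at row 359). The fingers are clear of the turquoise model, so I'll keep pulling to the stop.

Request:
play_rows(plan=[0, 0, 0, 0.003, 0, 0, 0, 0, 0, 0, 0.006, 0, 0, 0, 0, 0, 0, 0.009, 0, 0, 0, 0, 0, 0, 0.012, 0, 0, 0])

```text
clock: 8.43
position: [0.4151, -0.072, 0.0302]
ee_rot: [0.013, 1.0, 0.0, -0.0]
ft_force: [3.0, -0.3, -2.0]
grip_width: 0.149
grasp_force: 71.9
```

```bash
python3 - <<'E'
from h import *
o=status.get_obs(); print(o["position"],o["ft_force"])
X=ray("top",(340+625)/2/2.5+200,360/2.5+70,.041);print("panel before:",X)
E
```

```text
[ 0.4150549  -0.0720475   0.03023508] [ 3.04030077 -0.28037418 -2.0150704 ]
panel before: [ 0.5147325  -0.05797845  0.041     ]
```

Request:
play_rows(plan=[0, 0, 0, 0.003, 0, 0, 0, 0, 0, 0, 0.006, 0, 0, 0, 0, 0, 0, 0.008, 0, 0, 0])

```text
clock: 8.8
position: [0.4072, -0.0718, 0.0303]
ee_rot: [0.013, 1.0, 0.0, 0.0]
ft_force: [1.5, -1.1, -4.6]
grip_width: 0.15
grasp_force: 72.0
```

Request:
play_rows(plan=[0, 0, 0, 0.002, 0, 0, 0, 0, 0, 0, 0.004, 0, 0, 0])

```text
clock: 9.05
position: [0.4043, -0.0717, 0.0306]
ee_rot: [0.012, 1.0, -0.0, 0.001]
ft_force: [9.5, -1.0, -7.7]
grip_width: 0.15
grasp_force: 71.4
```

Request:
play_rows(plan=[0, 0, 0, 0.002, 0, 0, 0, 0, 0, 0, 0.003, 0, 0, 0, 0, 0, 0, 0.003, 0, 0, 0])

```text
clock: 9.43
position: [0.4041, -0.0716, 0.0319]
ee_rot: [0.012, 1.0, 0.0, 0.004]
ft_force: [10.4, -0.7, 2.2]
grip_width: 0.146
grasp_force: 72.7
```

Request:
play_rows(plan=[0, 0, 0, -0.009, 0, 0, 0, 0, 0, 0, -0.009, 0, 0, 0, 0, 0, 0, -0.009, 0, -0.02, 0, 0, 0, 0, -0.009, 0, -0.04, 0, 0, 0, 0, -0.011, 0, -0.052, 0, 0, 0, 0, -0.015, 0, -0.052, 0])

```text
clock: 10.18
position: [0.4157, -0.0718, 0.0826]
ee_rot: [0.012, 1.0, 0.0, 0.0]
ft_force: [0.8, 0.2, -0.8]
grip_width: 0.151
grasp_force: 72.4
```

```bash
python3 - <<'E'
from h import *
o=status.get_obs(); print(o["clock"],o["position"])
print(go([.42,.03,.083],98),go([0.393,0.133,0.083],109.5),go([0.393,0.133,0.0295],109.5))
snap("wrist","w5.png")
E
```

```text
10.175 [ 0.41566678 -0.07179667  0.08258477]
(array([ 0.03,  0.05, -9.42]), array([-0.0018,  0.1019, -0.0003])) (array([  0.03,   0.05, -20.92]), array([ 0.0277,  0.2042, -0.0003])) (array([  0.03,   0.05, -20.92]), array([0.0278, 0.2041, 0.0532]))
```

View pics/w5.png

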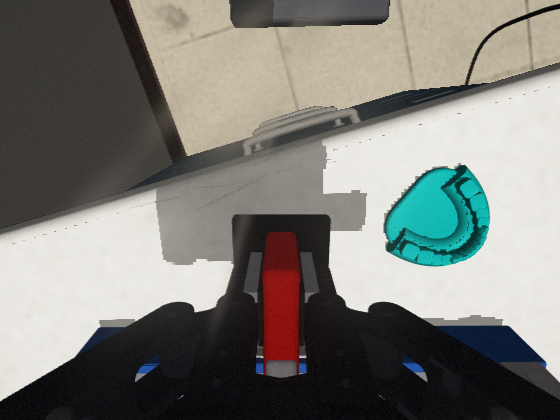

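The hook is held level (red web centred, foot edge at row 215) and is lifted free of the tray. I'll put it back at its old spot.

Request:
play_rows(plan=[0, 0, -5, -0.001, 0.05, 0, 0, 0, 0, -9, -0.002, 0.1, 0, 0, 0, 0, -15, 0.013, 0.152, 0, 0, 0, 0, -20.9, 0.0278, 0.204, 0, 0, 0, 0, -20.9, 0.0278, 0.204, 0.02, 0, 0, 0, -20.9, 0.0278, 0.204, 0.036, 0, 0, 0, -20.9, 0.0278, 0.204, 0.046, 0, 0, 0, -20.9, 0.0278, 0.204, 0.051, 0, 0, 0, -20.9, 0.0278, 0.204, 0.053, 0, 0, 0, -20.9, 0.0278, 0.204, 0.053, 0])

```text
clock: 11.48
position: [0.3928, 0.1327, 0.0295]
ee_rot: [-0.169, 0.986, 0.0, 0.0]
ft_force: [-0.4, 0.3, -1.9]
grip_width: 0.157
grasp_force: 72.5
```

Request:
play_rows(plan=[0, 0, 0, 0, 0, 0.001, 0, 0, 0, 0, 0, 0, 0.001, 0, 0, 0, 0, 0, 0, 0.001, 1, 0, 0, 0, 0, 0, 0.001, 1, 0, 0, 0, 0, 0, 0.001, 1, 0, 0, 0, 0, 0, 0.001, 1, 0, 0, 0, 0, 0, 0.001, 1, 0, 0, 0, 0, 0, -0.04, 1, 0, 0, 0, 0, 0, -0.1, 1, 0, 0, 0, 0, 0, -0.16, 1, 0, 0, 0, 0, 0, -0.19, 1, 0, 0, 0, 0, 0, -0.19, 1])

```text
clock: 12.98
position: [0.3937, 0.1332, 0.2215]
ee_rot: [-0.169, 0.986, 0.001, 0.002]
ft_force: [0.5, 0.2, -1.8]
grip_width: 1.003
grasp_force: 0.0
```

```bash
cat > jaws.py <<'E'
from h import *
def jaws(m,im,z=.012):
    h=cv2.cvtColor(im,cv2.COLOR_BGR2HSV)
    r=(((h[...,0]<12)|(h[...,0]>170))&(h[...,1]>70)&(h[...,2]>80)).astype(np.uint8)
    n,l,s,c=cv2.connectedComponentsWithStats(r)
    return [(s[i],c[i].round(1),(ray(None,*c[i],z,m)[:2]*1e3).round()) for i in range(1,n) if s[i,4]>100]
E
python3 - <<'E'
from jaws import *
o=status.get_obs(); print(o["clock"],o["position"],o["grip_width"])
mw=snap("wrist","w6.png"); mt=snap("top","t6.png")
for m,f in((mw,"w6"),(mt,"t6")):
    print(*jaws(m,cv2.imread(f"pics/{f}.png")),sep="\n")
a=cv2.imread("pics/t6.png")[80:300,200:480]; b=cv2.imread("pics/w6.png")
c=np.zeros((600,780,3),np.uint8); c[:300,:400]=cv2.resize(b,(400,300)); c[300:,:382]=cv2.resize(a,(382,300)); 
cv2.imwrite("pics/c6.png",c[:, :400]); np.save("m6.npy",mw)
E
```

```text
12.975 [0.39372225 0.13320184 0.22149507] 1.0031482789477477
(array([273, 168,  15,  51, 582], dtype=int32), array([280.5, 188.6]), array([402., 137.]))
(array([ 455,  239,   54,   42, 1378], dtype=int32), array([483. , 255.9]), array([400., 364.]))
(array([ 350,  253,   53,   52, 1208], dtype=int32), array([370.9, 275.1]), array([461., 261.]))
(array([451, 254,  31,  35, 266], dtype=int32), array([459.7, 272.1]), array([425., 350.]))
(array([154,  94,  30,  25, 376], dtype=int32), array([168.8, 106.2]), array([808., 504.]))
(array([285, 153,  25,  20, 292], dtype=int32), array([297.3, 162.9]), array([654., 177.]))
(array([104, 230,  27,  26, 256], dtype=int32), array([117.2, 242.8]), array([460., 638.]))
(array([252, 230,  21,  18, 240], dtype=int32), array([262.1, 239.4]), array([459., 272.]))
(array([214, 248,  25,  24, 322], dtype=int32), array([225.6, 260.1]), array([409., 365.]))
```

View pics/c6.png

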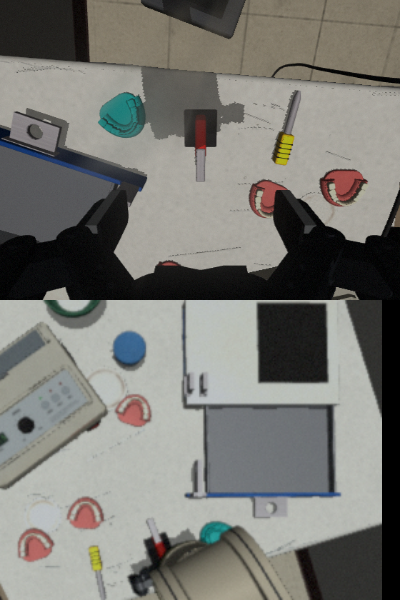

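```bash
sed -i 's/for y in (yaw,yaw+180):/for y in (yaw,):/' h.py; python3 - <<'E'
from h import *
print(go([.467,.270,.22],0))
E
```

```text
(array([-2.0000e-02, -2.0000e-02,  1.0947e+02]), array([-0.1162,  0.1047, -0.0014]))
```

Request:
play_rows(plan=[0, 0, 109.5, -0.116, 0.105, 0, 1, 0, 0, 109.5, -0.116, 0.105, 0, 1, 0, 0, 109.5, -0.116, 0.105, 0, 1, 0, 0, 109.5, -0.116, 0.105, 0, 1, 0, 0, 109.5, -0.116, 0.105, 0, 1, 0, 0, 109.5, -0.116, 0.105, 0, 1, 0, 0, 109.5, -0.116, 0.105, 0, 1, 0, 0, 109.5, -0.116, 0.105, 0, 1, 0, 0, 109.5, -0.116, 0.105, 0, 1, 0, 0, 109.5, -0.116, 0.105, 0, 1, 0, 0, 109.5, -0.116, 0.105, 0, 1, 0, 0, 109.5, -0.116, 0.105, 0, 1, 0, 0, 109.5, -0.116, 0.105, 0, 1, 0, 0, 109.5, -0.116, 0.105, 0, 1])

```text
clock: 14.82
position: [0.467, 0.2702, 0.2192]
ee_rot: [0.707, 0.707, -0.0, -0.0]
ft_force: [0.4, -0.0, -0.1]
grip_width: 0.998
grasp_force: 0.0
```

```bash
cat >> jaws.py <<'E'
def fit(m,im,near,f=None):
    """pink jaw nearest to the world point: hull of its mask on the bench plane, min-area rectangle."""
    h=cv2.cvtColor(im,cv2.COLOR_BGR2HSV)
    r=(((h[...,0]<14)|(h[...,0]>165))&(h[...,1]>60)&(h[...,2]>60)).astype(np.uint8)
    r=cv2.morphologyEx(r,cv2.MORPH_OPEN,np.ones((2,2)))
    u0,v0=proj(m,[*near,.01]); R=0.047*m["fx"]/np.linalg.norm(m["R"]@np.array([*near,.01])+m["t"])
    v,u=np.nonzero(r); k=np.hypot(u-u0,v-v0)<R; u,v=u[k],v[k]
    P=np.array([ray(None,a,b,.005,m)[:2]*1e3 for a,b in zip(u,v)],np.float32)
    H=cv2.convexHull(P); rc=cv2.minAreaRect(H)
    mc=P.mean(0); print("px",(u0.round(),v0.round()),len(P),"rect c",np.round(rc[0],1),"size",np.round(rc[1],1),"ang",round(rc[2],1),"pink mean",mc.round(1))
    if f:
        o=im.copy(); b=[proj(m,[*q/1e3,.005]) for q in cv2.boxPoints(rc)]
        cv2.polylines(o,[np.int32(np.round(b))],True,(0,255,0)); cv2.imwrite("pics/"+f,o)
E
python3 - <<'E'
from jaws import *
o=status.get_obs(); print(o["clock"],o["position"],o["joint_pos"].round(2))
m=snap("wrist","w7.png"); fit(m,cv2.imread("pics/raw_w7.png"),(.467,.27),"f7.png")
E
```

```text
14.825 [0.46702002 0.2702402  0.21922312] [-0.87  0.16  0.29  1.74 -0.05  1.25 -0.57]
px (np.float64(282.0), np.float64(180.0)) 2322 rect c [465.  271.4] size [63.1 63. ] ang 35.0 pink mean [465.2 272.3]
```

View pics/f7.png

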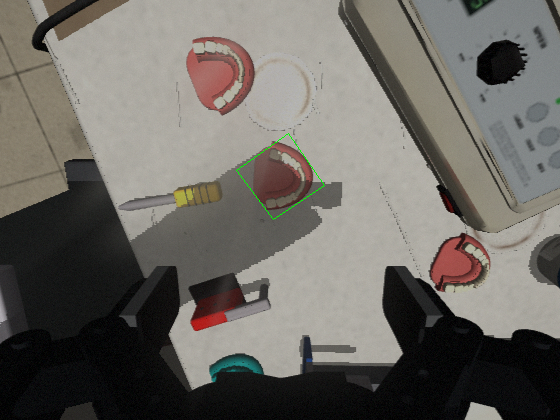

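The wrist view shows jaw 2 at (282,180), its back edge running about (256,152) to (265,212) and its teeth to the right. The minimum rectangle is ambiguous, so I'll fit the yaw from the known 59x70 extents.

```bash
python3 - <<'E'
s=open("jaws.py").read()
i=s.index("    H=cv2.convexHull"); 
s=s[:i]+'''    best=[]
    for t in range(-45,46):
        c,n=np.cos(np.radians(t)),np.sin(np.radians(t)); q=P@np.array([[c,-n],[n,c]])
        lo,hi=np.percentile(q,.5,axis=0),np.percentile(q,99.5,axis=0); e=hi-lo
        # mirror symmetry about the jaw's x line: mismatch of the two half outlines
        y=q[:,1]-(lo+hi)[1]/2; b=np.abs([q[(np.abs(y-s*w)<4),0].min()-q[(np.abs(y+s*w)<4),0].min() for s in(1,) for w in(8,14,20,26)]).sum()
        mid=(lo+hi)/2; best.append((abs(e[0]-59)+abs(e[1]-70)+b,t,e.round(1),(mid@np.array([[c,n],[-n,c]])).round(1)))
    best.sort(key=lambda a:a[0]); print(len(P),*best[:4],sep="\\n"); return best[0]
'''
open("jaws.py","w").write(s)
E
cat > lastm.py <<'E'
E
python3 - <<'E'
from jaws import *
m=viewer.camera_model("wrist"); im=cv2.imread("pics/raw_w7.png")
fit(m,im,(.467,.27)); fit(m,im,(.411,.365)); 
f=lambda u,v,z:ray(None,u,v,z,m)[:2]*1000
print(f(256,152,.004),f(265,212,.004),f(312,180,.004))
E
```

```text
2322
(np.float64(7.130399450199718), -5, array([57.1, 66.3]), array([468.6, 270.6]))
(np.float64(7.623095158092667), -6, array([57.2, 66.2]), array([468.5, 270.5]))
(np.float64(7.792233654709264), -4, array([57.1, 66.3]), array([468.6, 270.8]))
(np.float64(8.866899183568535), -7, array([57.2, 66.2]), array([468.5, 270.3]))
3014
(np.float64(6.604466680577502), 19, array([57.3, 66.1]), array([412. , 368.9]))
(np.float64(7.244825372667833), 18, array([57.3, 66.1]), array([412.1, 368.8]))
(np.float64(7.957813397113995), 20, array([57.3, 66.1]), array([412. , 369.1]))
(np.float64(8.875012318829022), 17, array([57.3, 66.1]), array([412.1, 368.6]))
[441.33376268 296.76653068] [449.38736983 234.78342117] [497.22632533 268.59700223]
```

```bash
python3 - <<'E'
from h import *
print(go([.4685,.2707,.016],0)); print(type(manip),[a for a in dir(manip) if a[0]!='_'])
E
```

```text
(array([ 0.  , -0.01,  0.02]), array([0.0004, 0.0015, 0.2033]))
<class 'host.Robot'> ['MotionError', 'hand_in', 'tip_extent']
```

Request:
play_rows(plan=[0, 0, 0, 0, 0.0015, 0.06, 1, 0, 0, 0, 0, 0.0015, 0.12, 1, 0, 0, 0, 0, 0.0015, 0.165, 1, 0, 0, 0, 0, 0.0015, 0.19, 1, 0, 0, 0, 0, 0.0015, 0.2, 1, 0, 0, 0, 0, 0.0015, 0.203, 1, 0, 0, 0, 0, 0.0015, 0.203, 1])

```text
clock: 15.75
position: [0.4691, 0.2707, 0.0172]
ee_rot: [0.707, 0.707, 0.001, 0.0]
ft_force: [0.3, 0.6, 0.2]
grip_width: 0.999
grasp_force: 0.0
```

Request:
play_rows(plan=[0, 0, 0, 0, 0, 0.002, 1, 0, 0, 0, 0, 0, 0.004, 1, 0, 0, 0, 0, 0, 0.004, 1])

```text
clock: 16.12
position: [0.4685, 0.2703, 0.0124]
ee_rot: [0.707, 0.707, 0.0, -0.0]
ft_force: [0.5, 0.6, 0.1]
grip_width: 0.999
grasp_force: 0.0
```

Request:
play_rows(plan=[0, 0, 0, 0, 0, 0.002, 1, 0, 0, 0, 0, 0, 0.0025, 1, 0, 0, 0, 0, 0, 0.0025, 0.6, 0, 0, 0, 0, 0, 0.0025, 0.4, 0, 0, 0, 0, 0, 0.0025, 0.4, 0, 0, 0, 0, 0, 0.0025, 0.4, 0, 0, 0, 0, 0, 0.0025, 0.4, 0, 0, 0, 0, 0, 0.0025, 0.4], squeeze=45)

```text
clock: 17.12
position: [0.4687, 0.2704, 0.0106]
ee_rot: [0.707, 0.707, 0.0, -0.0]
ft_force: [-3.1, -2.1, 9.6]
grip_width: 0.664
grasp_force: 46.1
```

Request:
play_rows(plan=[0, 0, 0, 0, 0, -0.02, 0.4, 0, 0, 0, 0, 0, -0.06, 0.4, 0, 0, 0, 0, 0, -0.11, 0.4, 0, 0, 0, 0, 0, -0.12, 0.4, 0, 0, 0, 0, 0, -0.12, 0.4])

```text
clock: 17.75
position: [0.4686, 0.2705, 0.13]
ee_rot: [0.707, 0.707, 0.0, -0.0]
ft_force: [0.3, -0.3, -1.5]
grip_width: 0.66
grasp_force: 48.3
```

```bash
python3 - <<'E'
from h import *
o=status.get_obs();print(o["position"],o["grip_width"],o["grasp_force"],o["ft_force"])
print(go([.571,-.1466,.13],-1.4),go([.571,-.1466,.0195],-1.4))
E
```

```text
[0.46859301 0.270463   0.12995252] 0.6602333202236031 48.284813537975424 [ 0.29423799 -0.25763832 -1.54774794]
(array([ 0.03, -0.04,  1.37]), array([-4.170e-01,  1.026e-01, -3.000e-04])) (array([ 0.03, -0.04,  1.37]), array([-0.4171,  0.1025,  0.1102]))
```

Request:
play_rows(plan=[0, 0, 1.4, -0.06, 0.0147, 0, 0.4, 0, 0, 1.4, -0.119, 0.0293, 0, 0.4, 0, 0, 1.4, -0.179, 0.044, 0, 0.4, 0, 0, 1.4, -0.238, 0.0586, 0, 0.4, 0, 0, 1.4, -0.298, 0.0733, 0, 0.4, 0, 0, 1.4, -0.358, 0.088, 0, 0.4, 0, 0, 1.4, -0.417, 0.1025, 0, 0.4, 0, 0, 1.4, -0.417, 0.1025, 0.03, 0.4, 0, 0, 1.4, -0.417, 0.1025, 0.06, 0.4, 0, 0, 1.4, -0.417, 0.1025, 0.085, 0.4, 0, 0, 1.4, -0.417, 0.1025, 0.1, 0.4, 0, 0, 1.4, -0.417, 0.1025, 0.107, 0.4, 0, 0, 1.4, -0.417, 0.1025, 0.11, 0.4, 0, 0, 1.4, -0.417, 0.1025, 0.11, 0.4])

```text
clock: 19.5
position: [0.5711, -0.1468, 0.0202]
ee_rot: [0.716, 0.698, 0.0, 0.0]
ft_force: [-0.4, 0.3, -0.1]
grip_width: 0.666
grasp_force: 48.3
```

Request:
play_rows(plan=[0, 0, 0, 0, 0, 0, 0.85, 0, 0, 0, 0, 0, 0, 0.85, 0, 0, 0, 0, 0, 0, 0.85, 0, 0, 0, 0, 0, -0.03, 0.85, 0, 0, 0, 0, 0, -0.09, 1, 0, 0, 0, 0, 0, -0.15, 1, 0, 0, 0, 0, 0, -0.19, 1, 0, 0, 0, 0, 0, -0.19, 1])

```text
clock: 20.5
position: [0.5724, -0.1473, 0.2133]
ee_rot: [0.716, 0.698, 0.002, 0.002]
ft_force: [0.2, -0.3, 0.1]
grip_width: 0.995
grasp_force: 0.0
```

```bash
python3 - <<'E'
from jaws import *
m=snap("wrist","w8.png"); im=cv2.imread("pics/raw_w8.png")
try: fit(m,im,(.571,-.1466))
except Exception as e: print(e)
mt=snap("top","t8.png"); print(*jaws(mt,cv2.imread("pics/raw_t8.png")),sep="\n")
print(go([.412,.368,.21],19))
E
```

```text
2568
(np.float64(3.4891320109835817), -6, array([58.6, 67.8]), array([ 570.6, -147.9]))
(np.float64(4.011625597914417), -5, array([58.6, 67.8]), array([ 570.6, -147.6]))
(np.float64(4.154162594557533), -7, array([58.6, 67.9]), array([ 570.6, -148.1]))
(np.float64(6.03314775095501), -4, array([58.8, 67.7]), array([ 570.6, -147.4]))
(array([154,  94,  30,  25, 378], dtype=int32), array([168.7, 106.2]), array([807., 504.]))
(array([285, 153,  25,  20, 289], dtype=int32), array([297.4, 162.8]), array([654., 176.]))
(array([410, 181,  24,  23, 326], dtype=int32), array([422. , 193.7]), array([ 566., -144.]))
(array([104, 230,  27,  26, 255], dtype=int32), array([117.2, 242.7]), array([461., 638.]))
(array([214, 248,  25,  24, 320], dtype=int32), array([225.7, 260.1]), array([409., 365.]))
(array([ 1.000e-02, -2.000e-02, -2.042e+01]), array([ 5.105e-01, -1.714e-01, -3.000e-04]))
```

Request:
play_rows(plan=[0, 0, -20.4, 0.51, -0.171, 0, 1, 0, 0, -20.4, 0.51, -0.171, 0, 1, 0, 0, -20.4, 0.51, -0.171, 0, 1, 0, 0, -20.4, 0.51, -0.171, 0, 1, 0, 0, -20.4, 0.51, -0.171, 0, 1, 0, 0, -20.4, 0.51, -0.171, 0, 1, 0, 0, -20.4, 0.51, -0.171, 0, 1, 0, 0, -20.4, 0.51, -0.171, 0, 1, 0, 0, -20.4, 0.51, -0.171, 0, 1, 0, 0, -20.4, 0.51, -0.171, 0, 1, 0, 0, -20.4, 0.51, -0.171, 0, 1, 0, 0, -20.4, 0.51, -0.171, 0, 1, 0, 0, -20.4, 0.51, -0.171, 0, 1])

```text
clock: 22.22
position: [0.4131, 0.3664, 0.2098]
ee_rot: [0.582, 0.813, -0.0, 0.0]
ft_force: [-0.1, 1.5, -0.0]
grip_width: 0.997
grasp_force: 0.0
```

```bash
python3 - <<'E'
from jaws import *
m=snap("wrist","w9.png"); im=cv2.imread("pics/raw_w9.png")
b=fit(m,im,(.412,.368))
print(go([*b[3]/1e3,.0095],b[1]))
E
```

```text
2434
(np.float64(7.69680679189679), 17, array([57. , 65.7]), array([412.7, 368.2]))
(np.float64(7.729660939713199), 19, array([56.8, 65.7]), array([412.5, 368.5]))
(np.float64(8.232831727353584), 18, array([56.9, 65.7]), array([412.6, 368.3]))
(np.float64(8.681979859131047), 16, array([57.1, 65.7]), array([412.7, 368.1]))
(array([ 0.01, -0.01,  1.9 ]), array([1.500e-03, 2.000e-04, 2.004e-01]))
```

Request:
play_rows(plan=[0, 0, 1, 0.0015, 0, 0.06, 1, 0, 0, 1, 0.0015, 0, 0.12, 1, 0, 0, 1, 0.0015, 0, 0.165, 1, 0, 0, 1, 0.0015, 0, 0.187, 1, 0, 0, 1, 0.0015, 0, 0.196, 1, 0, 0, 1, 0.0015, 0, 0.2, 1, 0, 0, 1, 0.0015, 0, 0.2, 0.6, 0, 0, 1, 0.0015, 0, 0.2, 0.4, 0, 0, 1, 0.0015, 0, 0.2, 0.4, 0, 0, 1, 0.0015, 0, 0.2, 0.4, 0, 0, 1, 0.0015, 0, 0.2, 0.4, 0, 0, 1, 0.0015, 0, 0.2, 0.4, 0, 0, 1, 0.0015, 0, 0.18, 0.4, 0, 0, 1, 0.0015, 0, 0.13, 0.4, 0, 0, 1, 0.0015, 0, 0.085, 0.4, 0, 0, 1, 0.0015, 0, 0.08, 0.4])

```text
clock: 24.28
position: [0.4137, 0.3703, 0.1341]
ee_rot: [0.588, 0.809, 0.004, 0.0]
ft_force: [-0.0, 0.2, -1.7]
grip_width: 0.66
grasp_force: 48.3
```

```bash
python3 - <<'E'
from h import *
o=status.get_obs();print(o["position"],o["grip_width"],o["grasp_force"],o["ft_force"])
print(go([.573,-.0726,.13],-1.4),go([.573,-.0726,.0195],-1.4))
E
```

```text
[0.41368161 0.37034906 0.13408638] 0.6599174801549974 48.26427742053056 [-0.01547224  0.22359025 -1.66130674]
(array([ 0.32, -0.27, 19.36]), array([-0.4705,  0.0149,  0.0024])) (array([ 0.32, -0.27, 19.36]), array([-0.4709,  0.0142,  0.1129]))
```

Request:
play_rows(plan=[0, 0, 2.5, -0.059, 0.0018, 0, 0.4, 0, 0, 5, -0.118, 0.0036, 0, 0.4, 0, 0, 7.5, -0.176, 0.0054, 0, 0.4, 0, 0, 10, -0.235, 0.0072, 0, 0.4, 0, 0, 12.5, -0.294, 0.009, 0, 0.4, 0, 0, 15, -0.353, 0.011, 0, 0.4, 0, 0, 17.5, -0.411, 0.013, 0, 0.4, 0, 0, 19.4, -0.4705, 0.0145, 0, 0.4, 0, 0, 19.4, -0.4705, 0.0145, 0, 0.4, 0, 0, 19.4, -0.4705, 0.0145, 0, 0.4])

```text
clock: 25.52
position: [0.5707, -0.074, 0.1292]
ee_rot: [0.716, 0.698, -0.0, -0.0]
ft_force: [-0.3, 0.3, -1.2]
grip_width: 0.653
grasp_force: 48.3
```

```bash
python3 - <<'E'
from h import *
o=status.get_obs();print(o["position"],o["grip_width"],o["grasp_force"],o["ft_force"])
print(go([.573,-.0726,.0195],-1.4))
E
```

```text
[ 0.57065122 -0.07401589  0.12916703] 0.6528494170456183 48.25987414573319 [-0.30737952  0.29374105 -1.19003881]
(array([-0.06, -0.02, -0.04]), array([0.0014, 0.0024, 0.1097]))
```

Request:
play_rows(plan=[0, 0, 0, 0.0014, 0.0024, 0.03, 0.4, 0, 0, 0, 0.0014, 0.0024, 0.06, 0.4, 0, 0, 0, 0.0014, 0.0024, 0.085, 0.4, 0, 0, 0, 0.0014, 0.0024, 0.1, 0.4, 0, 0, 0, 0.0014, 0.0024, 0.107, 0.4, 0, 0, 0, 0.0014, 0.0024, 0.11, 0.4, 0, 0, 0, 0.0014, 0.0024, 0.11, 0.4, 0, 0, 0, 0.0014, 0.0024, 0.11, 0.85, 0, 0, 0, 0.0014, 0.0024, 0.11, 0.85, 0, 0, 0, 0.0014, 0.0024, 0.11, 0.85, 0, 0, 0, 0.0014, 0.0024, 0.08, 0.85, 0, 0, 0, 0.0014, 0.0024, 0.02, 1, 0, 0, 0, 0.0014, 0.0024, -0.04, 1, 0, 0, 0, 0.0014, 0.0024, -0.08, 1, 0, 0, 0, 0.0014, 0.0024, -0.08, 1])

```text
clock: 27.4
position: [0.5751, -0.0733, 0.2134]
ee_rot: [0.716, 0.698, 0.002, 0.002]
ft_force: [0.2, 0.1, -1.1]
grip_width: 1.002
grasp_force: 0.0
```

```bash
python3 - <<'E'
from jaws import *
m=snap("wrist","w10.png"); im=cv2.imread("pics/raw_w10.png")
b=fit(m,im,(.573,-.073))
mt=snap("top","t10.png"); print(*jaws(mt,cv2.imread("pics/raw_t10.png")),sep="\n")
print(go([.658,.175,.21],12))
E
```

```text
2777
(np.float64(20.26661809751758), 15, array([60.3, 82.5]), array([573.8, -81.5]))
(np.float64(20.52175040341129), 11, array([59.7, 82.6]), array([573.7, -81.8]))
(np.float64(20.68223989100383), 14, array([60.1, 82.6]), array([573.9, -81.6]))
(np.float64(20.902022207765214), 16, array([60.5, 82.4]), array([573.9, -81.5]))
(array([154,  94,  30,  25, 380], dtype=int32), array([168.7, 106.3]), array([807., 504.]))
(array([285, 153,  25,  20, 287], dtype=int32), array([297.4, 162.9]), array([654., 176.]))
(array([383, 181,  23,  22, 320], dtype=int32), array([394.3, 193.3]), array([569., -72.]))
(array([411, 181,  16,  22, 192], dtype=int32), array([419.1, 192.4]), array([ 570., -136.]))
(array([104, 230,  27,  26, 256], dtype=int32), array([117.2, 242.7]), array([460., 638.]))
(array([  0.  ,  -0.02, -13.43]), array([ 0.2499,  0.0785, -0.0004]))
```

Request:
play_rows(plan=[0, 0, -13.4, 0.25, 0.0785, 0, 1, 0, 0, -13.4, 0.25, 0.0785, 0, 1, 0, 0, -13.4, 0.25, 0.0785, 0, 1, 0, 0, -13.4, 0.25, 0.0785, 0, 1, 0, 0, -13.4, 0.25, 0.0785, 0, 1, 0, 0, -13.4, 0.25, 0.0785, 0, 1, 0, 0, -13.4, 0.25, 0.0785, 0, 1])

```text
clock: 28.38
position: [0.6581, 0.1725, 0.2093]
ee_rot: [0.631, 0.776, -0.001, 0.0]
ft_force: [0.5, 0.0, -0.8]
grip_width: 0.997
grasp_force: 0.0
```

```bash
python3 - <<'E'
from jaws import *
m=snap("wrist","w11.png"); im=cv2.imread("pics/raw_w11.png")
print(proj(m,[.658,.175,.01]))
b=fit(m,im,(.655,.175)); np.save("m11.npy",m)
print(go([*b[3]/1e3,.0095],b[1]))
E
```

```text
[282.71129372 179.36643719]
2503
(np.float64(6.902909728785062), -16, array([57.3, 66.3]), array([662.4, 174. ]))
(np.float64(7.116593124092162), -17, array([57.3, 66.3]), array([662.4, 173.8]))
(np.float64(7.300539523368343), -18, array([57.3, 66.3]), array([662.3, 173.7]))
(np.float64(7.762781742817197), -15, array([57.3, 66.4]), array([662.4, 174.1]))
(array([-1.00e-02,  5.00e-02,  2.78e+01]), array([0.0007, 0.0045, 0.2001]))
```

View pics/w11.png

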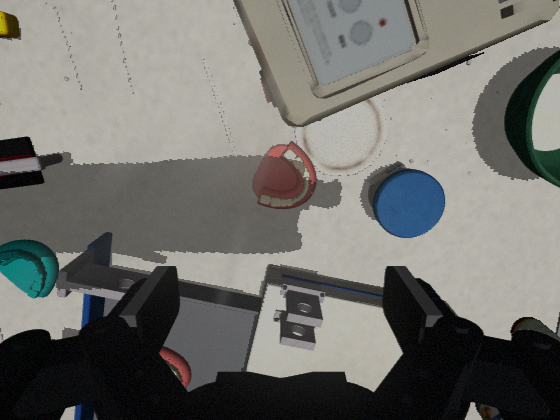

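The wrist view shows jaw 1 at (283,180) with its teeth to the lower right, which agrees with a yaw of -16°. The tub is at (408,202) and the instrument's corner at (295,124). I'll triangulate that corner to check clearance.

```bash
python3 - <<'E'
from h import *
m=np.load("m11.npy",allow_pickle=True).item(); mt=viewer.camera_model("top")
for z in(0,.02,.04,.06,.08,.1): print(z,ray(None,295,124,z,m)[:2].round(3),ray(None,220/2.5+190,230/2.5+70,z,mt)[:2].round(3))
o=status.get_obs(); R=Ro.from_quat(o["ee_rot"]); 
print("cam rel tool",R.inv().apply(-m["R"].T@m["t"]-o["position"]))
E
```

```text
0 [0.659 0.228] [0.659 0.226]
0.02 [0.658 0.229] [0.656 0.226]
0.04 [0.657 0.23 ] [0.652 0.227]
0.06 [0.656 0.231] [0.649 0.227]
0.08 [0.655 0.232] [0.645 0.227]
0.1 [0.654 0.232] [0.642 0.227]
cam rel tool [ 0.07345897 -0.0015576  -0.12840476]
```

Request:
play_rows(plan=[0, 0, 10, 0.0007, 0.0045, 0.03, 1, 0, 0, 20, 0.0007, 0.0045, 0.07, 1, 0, 0, 27.8, 0.0007, 0.0045, 0.11, 1, 0, 0, 27.8, 0.0007, 0.0045, 0.14, 1, 0, 0, 27.8, 0.0007, 0.0045, 0.16, 1, 0, 0, 27.8, 0.0007, 0.0045, 0.16, 1])

```text
clock: 29.18
position: [0.6618, 0.1756, 0.0489]
ee_rot: [0.798, 0.603, -0.001, -0.0]
ft_force: [-0.2, -0.3, -0.4]
grip_width: 1.003
grasp_force: 0.0
```

Request:
play_rows(plan=[0, 0, 0, 0, 0, 0.015, 1, 0, 0, 0, 0, 0, 0.027, 1, 0, 0, 0, 0, 0, 0.036, 1, 0, 0, 0, 0, 0, 0.04, 1, 0, 0, 0, 0, 0, 0.04, 0.6, 0, 0, 0, 0, 0, 0.04, 0.4, 0, 0, 0, 0, 0, 0.04, 0.4, 0, 0, 0, 0, 0, 0.04, 0.4, 0, 0, 0, 0, 0, 0.04, 0.4, 0, 0, 0, 0, 0, 0.04, 0.4])

```text
clock: 30.42
position: [0.6629, 0.1767, 0.0109]
ee_rot: [0.798, 0.603, 0.001, 0.0]
ft_force: [-2.2, -0.1, 5.9]
grip_width: 0.656
grasp_force: 47.8
```

Request:
play_rows(plan=[0, 0, 0, 0, 0, -0.02, 0.4, 0, 0, 0, 0, 0, -0.07, 0.4, 0, 0, 0, 0, 0, -0.12, 0.4, 0, 0, 0, 0, 0, -0.13, 0.4, 0, 0, 0, 0, 0, -0.13, 0.4])

```text
clock: 31.05
position: [0.6628, 0.1767, 0.141]
ee_rot: [0.798, 0.603, 0.001, 0.0]
ft_force: [-0.1, -0.9, -0.6]
grip_width: 0.656
grasp_force: 48.2
```

```bash
python3 - <<'E'
from h import *
o=status.get_obs();print(o["position"],o["grip_width"],o["grasp_force"],o["ft_force"])
print(go([.5748,.001,.14],-1.4))
E
```

```text
[0.66276282 0.1767476  0.14096424] 0.6561871659900682 48.18505754740727 [-0.11940795 -0.87802785 -0.60419049]
(array([  0.08,  -0.06, -14.43]), array([-0.1931, -0.0367,  0.0007]))
```

Request:
play_rows(plan=[0, 0, -4, -0.05, -0.0095, 0, 0.4, 0, 0, -8, -0.1, -0.019, 0, 0.4, 0, 0, -12, -0.15, -0.0285, 0, 0.4, 0, 0, -14.4, -0.193, -0.0367, 0, 0.4, 0, 0, -14.4, -0.193, -0.0367, 0, 0.4, 0, 0, -14.4, -0.193, -0.0367, 0, 0.4])

```text
clock: 31.8
position: [0.5741, 0.0018, 0.1388]
ee_rot: [0.716, 0.698, -0.0, -0.001]
ft_force: [0.5, -0.1, -0.1]
grip_width: 0.654
grasp_force: 48.2
```

```bash
python3 - <<'E'
from h import *
o=status.get_obs();print(o["position"],o["grip_width"],o["grasp_force"],o["ft_force"])
print(go([.5748,.001,.0195],-1.4))
E
```

```text
[0.57410698 0.00180071 0.13883082] 0.6542260859373228 48.21045380488613 [ 0.45474877 -0.11900416 -0.11868344]
(array([-0.09, -0.02, -0.02]), array([-0.0008,  0.0009,  0.1193]))
```

Request:
play_rows(plan=[0, 0, 0, -0.0008, 0.001, 0.03, 0.4, 0, 0, 0, -0.0008, 0.001, 0.06, 0.4, 0, 0, 0, -0.0008, 0.001, 0.09, 0.4, 0, 0, 0, -0.0008, 0.001, 0.108, 0.4, 0, 0, 0, -0.0008, 0.001, 0.115, 0.4, 0, 0, 0, -0.0008, 0.001, 0.1195, 0.4, 0, 0, 0, -0.0008, 0.001, 0.1195, 0.4, 0, 0, 0, -0.0008, 0.001, 0.1195, 0.85, 0, 0, 0, -0.0008, 0.001, 0.1195, 0.85, 0, 0, 0, -0.0008, 0.001, 0.1195, 0.85, 0, 0, 0, -0.0008, 0.001, 0.09, 0.85, 0, 0, 0, -0.0008, 0.001, 0.03, 1, 0, 0, 0, -0.0008, 0.001, -0.03, 1, 0, 0, 0, -0.0008, 0.001, -0.07, 1, 0, 0, 0, -0.0008, 0.001, -0.07, 1])

```text
clock: 33.67
position: [0.5772, 0.0001, 0.2134]
ee_rot: [0.716, 0.698, 0.003, 0.002]
ft_force: [1.3, -0.4, -0.8]
grip_width: 1.0
grasp_force: 0.0
```

```bash
python3 - <<'E'
from jaws import *
m=snap("wrist","w12.png")
mt=snap("top","t12.png"); print(*jaws(mt,cv2.imread("pics/raw_t12.png")),sep="\n")
print(jaws(m,cv2.imread("pics/raw_w12.png")))
print(go([.43,-.145,.22],-1.4))
a=cv2.imread("pics/w12.png"); b=cv2.imread("pics/raw_t12.png")[70:310,200:480]
c=np.zeros((600,700,3),np.uint8); c[:,:]=0; c[:300,:400]=cv2.resize(a,(400,300)); c[300:,:350]=cv2.resize(b,(350,300)); cv2.imwrite("pics/c12.png",c[:,:400])
E
```

```text
(array([154,  94,  30,  25, 379], dtype=int32), array([168.7, 106.2]), array([807., 504.]))
(array([355, 181,  24,  22, 330], dtype=int32), array([366.8, 193.1]), array([571.,  -0.]))
(array([104, 230,  27,  26, 257], dtype=int32), array([117.2, 242.7]), array([460., 638.]))
[(array([ 13,   9,  63,  36, 954], dtype=int32), array([37.7, 26.6]), array([373., 141.])), (array([ 248,  149,   61,   66, 2384], dtype=int32), array([273.9, 181.2]), array([570.,   1.])), (array([ 249,  221,   58,   56, 1997], dtype=int32), array([273.9, 250. ]), array([568., -71.])), (array([ 250,  284,   55,   52, 1753], dtype=int32), array([273.9, 310.9]), array([ 566., -143.]))]
(array([ 0.  , -0.02, -0.02]), array([-0.1488, -0.1417, -0.0105]))
```

View pics/c12.png

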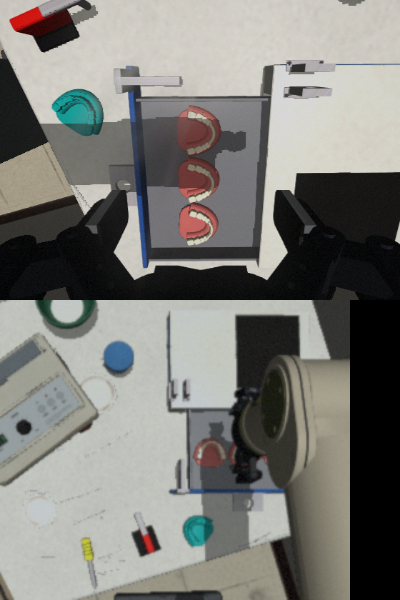

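All three jaws lie in the tray (composite (198,128), (198,180), (198,226)). Next I'll push with shut fingers on the panel beside the lip.

```bash
python3 - <<'E'
from h import *
print(go([.435,-.127,.2],-1.4),go([.435,-.127,.026],-1.4))
E
```

```text
(array([ 0.  , -0.02, -0.02]), array([-0.1307, -0.1371,  0.0095])) (array([ 0.  , -0.02, -0.02]), array([-0.1308, -0.1371,  0.1835]))
```

Request:
play_rows(plan=[0, 0, 0, -0.044, -0.046, 0, 0, 0, 0, 0, -0.088, -0.092, 0, 0, 0, 0, 0, -0.131, -0.137, 0.0, 0, 0, 0, 0, -0.131, -0.137, 0.0, 0, 0, 0, 0, -0.131, -0.137, 0.05, 0, 0, 0, 0, -0.131, -0.137, 0.1, 0, 0, 0, 0, -0.131, -0.137, 0.15, 0, 0, 0, 0, -0.131, -0.137, 0.175, 0, 0, 0, 0, -0.131, -0.137, 0.1835, 0, 0, 0, 0, -0.131, -0.137, 0.1835, 0])

```text
clock: 35.02
position: [0.435, -0.1272, 0.026]
ee_rot: [0.716, 0.698, -0.001, -0.0]
ft_force: [0.7, 0.4, 0.0]
grip_width: 0.002
grasp_force: 0.0
```

Request:
play_rows(plan=[0, 0, 0, 0, 0.015, 0, 0, 0, 0, 0, 0, 0.03, 0, 0, 0, 0, 0, 0, 0.04, 0, 0, 0, 0, 0, 0, 0.05, 0, 0, 0, 0, 0, 0, 0.06, 0, 0, 0, 0, 0, 0, 0.07, 0, 0, 0, 0, 0, 0, 0.08, 0, 0, 0, 0, 0, 0, 0.09, 0, 0, 0, 0, 0, 0, 0.1, 0, 0, 0, 0, 0, 0, 0.11, 0, 0, 0, 0, 0, 0, 0.12, 0, 0, 0, 0, 0, 0, 0.13, 0, 0, 0, 0, 0, 0, 0.14, 0, 0, 0, 0, 0, 0, 0.15, 0, 0, 0, 0, 0, 0, 0.158, 0, 0, 0, 0, 0, 0, 0.165, 0, 0, 0, 0, 0, 0, 0.17, 0, 0])

```text
clock: 37.15
position: [0.6055, -0.1317, 0.0262]
ee_rot: [0.716, 0.698, -0.0, -0.0]
ft_force: [-3.4, 1.3, -0.0]
grip_width: 0.001
grasp_force: 1.1
```

Request:
play_rows(plan=[0, 0, 0, 0, 0.004, 0, 0, 0, 0, 0, 0, 0.008, 0, 0, 0, 0, 0, 0, 0.012, 0, 0])

```text
clock: 37.52
position: [0.6173, -0.1319, 0.0262]
ee_rot: [0.716, 0.698, 0.0, -0.0]
ft_force: [-2.3, 1.4, -0.1]
grip_width: -0.002
grasp_force: 1.1
```

Request:
play_rows(plan=[0, 0, 0, 0, 0.002, 0, 0, 0, 0, 0, 0, 0.004, 0, 0])

```text
clock: 37.78
position: [0.6213, -0.1321, 0.0263]
ee_rot: [0.716, 0.698, 0.0, -0.0]
ft_force: [-2.6, 1.3, -0.3]
grip_width: -0.001
grasp_force: 1.0
```

Request:
play_rows(plan=[0, 0, 0, 0, 0.002, 0, 0, 0, 0, 0, 0, 0.004, 0, 0])

```text
clock: 38.02
position: [0.6253, -0.1322, 0.0263]
ee_rot: [0.716, 0.698, 0.0, -0.0]
ft_force: [-2.7, 2.7, -1.3]
grip_width: 0.0
grasp_force: 1.0
```

Request:
play_rows(plan=[0, 0, 0, 0, 0.002, 0, 0, 0, 0, 0, 0, 0.004, 0, 0])

```text
clock: 38.28
position: [0.6293, -0.1322, 0.0263]
ee_rot: [0.716, 0.698, 0.0, -0.0]
ft_force: [-1.2, 2.1, -0.5]
grip_width: 0.0
grasp_force: 1.0
```

Request:
play_rows(plan=[0, 0, 0, 0, 0.002, 0, 0, 0, 0, 0, 0, 0.004, 0, 0])

```text
clock: 38.52
position: [0.6307, -0.1323, 0.0261]
ee_rot: [0.716, 0.698, -0.002, -0.003]
ft_force: [-22.2, 5.8, 16.1]
grip_width: -0.0
grasp_force: 11.5
```

Request:
play_rows(plan=[0, 0, 0, 0, 0.002, 0, 0, 0, 0, 0, 0, 0.004, 0, 0])

```text
clock: 38.78
position: [0.6309, -0.1323, 0.0261]
ee_rot: [0.716, 0.698, -0.004, -0.006]
ft_force: [-43.3, 9.8, 34.4]
grip_width: 0.001
grasp_force: 22.8
```

Request:
play_rows(plan=[0, 0, 0, 0, -0.01, 0, 0, 0, 0, 0, 0, -0.035, 0, 0, 0, 0, 0, 0, -0.035, -0.06, 0.5, 0, 0, 0, 0, -0.035, -0.12, 1, 0, 0, 0, 0, -0.035, -0.18, 1, 0, 0, 0, 0, -0.035, -0.18, 1])

```text
clock: 39.52
position: [0.605, -0.1329, 0.212]
ee_rot: [0.716, 0.698, 0.003, 0.004]
ft_force: [0.7, 0.8, -1.1]
grip_width: 0.845
grasp_force: 0.0
```

```bash
python3 - <<'E'
from h import *
o=status.get_obs();print(o["position"])
mt=snap("top","t13.png"); im=cv2.imread("pics/raw_t13.png"); h=cv2.cvtColor(im,cv2.COLOR_BGR2HSV)
r=((h[...,0]>20)&(h[...,0]<35)&(h[...,1]>120)).astype(np.uint8)
n,l,s,c=cv2.connectedComponentsWithStats(cv2.dilate(r,np.ones((3,3))))
for i in range(1,n):
    if s[i,4]>60: print(s[i],c[i],ray("top",*c[i],.018))
print(go([.385,.253,.21],100))
E
```

```text
[ 0.60500716 -0.13293489  0.21202363]
[  0   2  20  22 167] [ 8.38323353 12.9760479 ] [1.05493789 0.90694228 0.018     ]
[501  94  35  54 776] [518.56314433 119.52319588] [ 0.75349106 -0.40248635  0.018     ]
[264 260  12  19 167] [269.46706587 268.97005988] [0.38431411 0.25474493 0.018     ]
[492 382  12   9  74] [496.7027027  386.25675676] [ 0.07346885 -0.31203439  0.018     ]
(array([   0.23,    0.31, -101.45]), array([ 0.3796, -0.2284, -0.0026]))
```

Request:
play_rows(plan=[0, 0, -101.4, 0.38, -0.228, 0, 1, 0, 0, -101.4, 0.38, -0.228, 0, 1, 0, 0, -101.4, 0.38, -0.228, 0, 1, 0, 0, -101.4, 0.38, -0.228, 0, 1, 0, 0, -101.4, 0.38, -0.228, 0, 1, 0, 0, -101.4, 0.38, -0.228, 0, 1, 0, 0, -101.4, 0.38, -0.228, 0, 1, 0, 0, -101.4, 0.38, -0.228, 0, 1, 0, 0, -101.4, 0.38, -0.228, 0, 1, 0, 0, -101.4, 0.38, -0.228, 0, 1, 0, 0, -101.4, 0.38, -0.228, 0, 1, 0, 0, -101.4, 0.38, -0.228, 0, 1, 0, 0, -101.4, 0.38, -0.228, 0, 1])

```text
clock: 41.2
position: [0.3837, 0.2539, 0.2061]
ee_rot: [-0.086, 0.996, -0.0, -0.0]
ft_force: [-0.6, 0.3, 0.1]
grip_width: 1.004
grasp_force: 0.0
```

```bash
python3 - <<'E'
from h import *
o=status.get_obs();print(o["position"],o["joint_pos"].round(2))
m=snap("wrist","w14.png"); im=cv2.imread("pics/raw_w14.png"); np.save("m14.npy",m)
u,v=proj(m,[.385,.253,.01]).astype(int); print(u,v)
x0,y0=max(u-110,0),max(v-100,0)
cv2.imwrite("pics/c14.png",cv2.resize(im[y0:y0+200,x0:x0+260],None,fx=3,fy=3,interpolation=cv2.INTER_CUBIC)); print(x0,y0)
E
```

```text
[0.38374025 0.25393742 0.20607716] [-0.83 -0.01  0.15  1.94  0.    1.21  1.06]
278 184
168 84
```

View pics/c14.png

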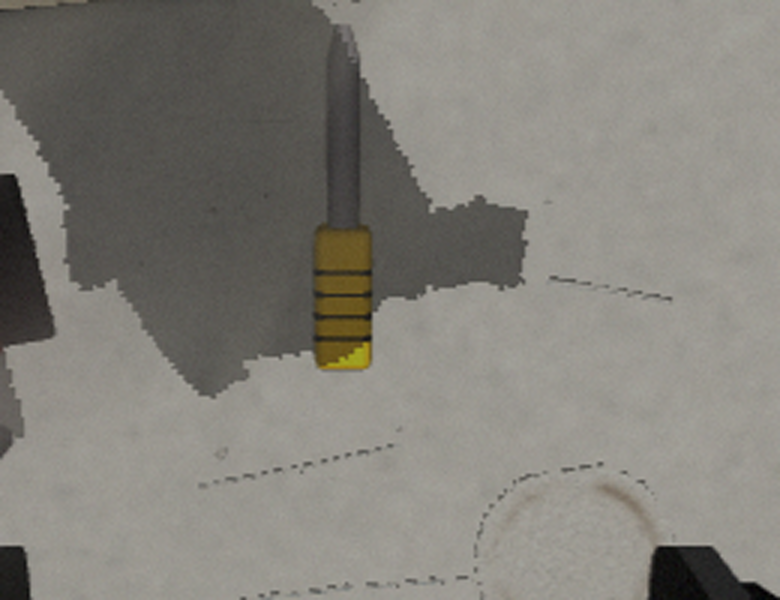

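The crop shows the pin's axis vertical in the image: tip at (344,27), shoulder at (343,227), grip end at (343,369).

```bash
python3 - <<'E'
from h import *
m=np.load("m14.npy",allow_pickle=True).item()
f=lambda u,v,z:ray(None,u/3+168,v/3+84,z,m)
T,S,E=f(344,25,.009),f(343.5,227,.018),f(343.5,369,.018)
print(T,S,E,np.linalg.norm(S-E)); d=(T-E)[:2]; a=np.degrees(np.arctan2(d[1],d[0])); print("pin yaw",a)
c=(S+E)/2; print(c,go([c[0],c[1],.014],a-90))
E
```

```text
[0.30177234 0.2419819  0.009     ] [0.35960833 0.25192564 0.018     ] [0.40407891 0.25972432 0.018     ] 0.045149225989528946
pin yaw -170.1613866426343
[0.38184362 0.25582498 0.018     ] (array([-0.  , -0.  ,  0.08]), array([0.0016, 0.0022, 0.1921]))
```

Request:
play_rows(plan=[0, 0, 0, 0.0016, 0.0022, 0.06, 1, 0, 0, 0, 0.0016, 0.0022, 0.12, 1, 0, 0, 0, 0.0016, 0.0022, 0.16, 0.6, 0, 0, 0, 0.0016, 0.0022, 0.18, 0.6, 0, 0, 0, 0.0016, 0.0022, 0.189, 0.6, 0, 0, 0, 0.0016, 0.0022, 0.191, 0.6, 0, 0, 0, 0.0016, 0.0022, 0.191, 0.3, 0, 0, 0, 0.0016, 0.0022, 0.191, 0, 0, 0, 0, 0.0016, 0.0022, 0.191, 0, 0, 0, 0, 0.0016, 0.0022, 0.191, 0, 0, 0, 0, 0.0016, 0.0022, 0.191, 0, 0, 0, 0, 0.0016, 0.0022, 0.191, 0], squeeze=60)

```text
clock: 42.75
position: [0.3824, 0.2564, 0.0164]
ee_rot: [-0.087, 0.996, 0.001, 0.001]
ft_force: [-1.4, -1.7, 5.7]
grip_width: 0.194
grasp_force: 59.2
```

Request:
play_rows(plan=[0, 0, 0, 0, 0, -0.02, 0, 0, 0, 0, 0, 0, -0.07, 0, 0, 0, 0, 0, 0, -0.13, 0, 0, 0, 0, 0, 0, -0.18, 0, 0, 0, 0, 0, 0, -0.18, 0, 0, 0, 0, 0, 0, -0.18, 0])

```text
clock: 43.5
position: [0.3816, 0.2557, 0.195]
ee_rot: [-0.087, 0.996, 0.0, -0.0]
ft_force: [-0.6, -0.8, -1.2]
grip_width: 0.193
grasp_force: 58.6
```

```bash
python3 - <<'E'
from h import *
o=status.get_obs();print(o["position"],o["grip_width"],o["grasp_force"],o["ft_force"])
print(go([.687,-.0485,.2],-1.4))
E
```

```text
[0.38157177 0.25572706 0.19503054] 0.1929925339414325 58.64043653011322 [-0.58059552 -0.76047023 -1.24449722]
(array([ 1.0000e-02, -1.0000e-02,  1.0137e+02]), array([-0.2482, -0.3525, -0.005 ]))
```

Request:
play_rows(plan=[0, 0, 101.3, -0.248, -0.352, 0, 0, 0, 0, 101.3, -0.248, -0.352, 0, 0, 0, 0, 101.3, -0.248, -0.352, 0, 0, 0, 0, 101.3, -0.248, -0.352, 0, 0, 0, 0, 101.3, -0.248, -0.352, 0, 0, 0, 0, 101.3, -0.248, -0.352, 0, 0, 0, 0, 101.3, -0.248, -0.352, 0, 0, 0, 0, 101.3, -0.248, -0.352, 0, 0, 0, 0, 101.3, -0.248, -0.352, 0, 0, 0, 0, 101.3, -0.248, -0.352, 0, 0, 0, 0, 101.3, -0.248, -0.352, 0, 0, 0, 0, 101.3, -0.248, -0.352, 0, 0, 0, 0, 101.3, -0.248, -0.352, 0, 0, 0, 0, 101.3, -0.248, -0.352, 0.07, 0, 0, 0, 101.3, -0.248, -0.352, 0.085, 0, 0, 0, 101.3, -0.248, -0.352, 0.085, 0])

```text
clock: 45.5
position: [0.6858, -0.0477, 0.1084]
ee_rot: [0.715, 0.699, -0.001, -0.001]
ft_force: [-0.8, -0.2, 0.8]
grip_width: 0.197
grasp_force: 58.8
```

```bash
python3 - <<'E'
from h import *
o=status.get_obs();print(o["position"],o["grip_width"],Ro.from_quat(o["ee_rot"]).as_matrix().round(4))
m=snap("wrist","w15.png"); np.save("m15.npy",m); im=cv2.imread("pics/raw_w15.png")
R=Ro.from_quat(o["ee_rot"]); P=lambda d,dy=0,dz=.0074: proj(m,o["position"]+R.apply([d,dy,dz])).round(1)
print("tip exp",P(.082),"shoulder",P(.022)); print("ear exp",[proj(m,[.690+.0005,.0645-16e-3,.084]).round(1)])
snap("side","s15.png"); mt=snap("top","t15.png")
t=cv2.imread("pics/raw_t15.png"); s=cv2.imread("pics/raw_s15.png")
ms=viewer.camera_model("side"); print("yoke side",proj(ms,[.69,.0645,.071]),"top",proj(mt,[.69,.0645,.084]))
a=cv2.resize(im[0:220,150:410],None,fx=2.3,fy=2.3,interpolation=cv2.INTER_CUBIC)
c=np.zeros((600,800,3),np.uint8); c[:a.shape[0],:a.shape[1]]=a
u,v=proj(ms,[.69,.03,.071]).astype(int); b=cv2.resize(s[v-15:v+15,u-25:u+25],(200,120),interpolation=cv2.INTER_CUBIC); c[:120,600:]=b
u,v=proj(mt,[.67,.0445,.084]).astype(int); b=cv2.resize(t[v-20:v+20,u-20:u+20],(200,200),interpolation=cv2.INTER_CUBIC); c[130:330,600:]=b; print(u-20,v-20)
cv2.imwrite("pics/c15.png",c)
E
```

```text
[ 0.68582406 -0.04765395  0.10843617] 0.197293386058002 [[ 2.270e-02  9.997e-01 -3.500e-03]
 [ 9.997e-01 -2.270e-02  1.000e-04]
 [ 0.000e+00 -3.500e-03 -1.000e+00]]
tip exp [284.8  77.2] shoulder [284.4 230.4]
ear exp [array([290.8,  42.5])]
yoke side [232.16865955 191.34410738] top [344.91619518 141.9250236 ]
333 129
```

View pics/c15.png

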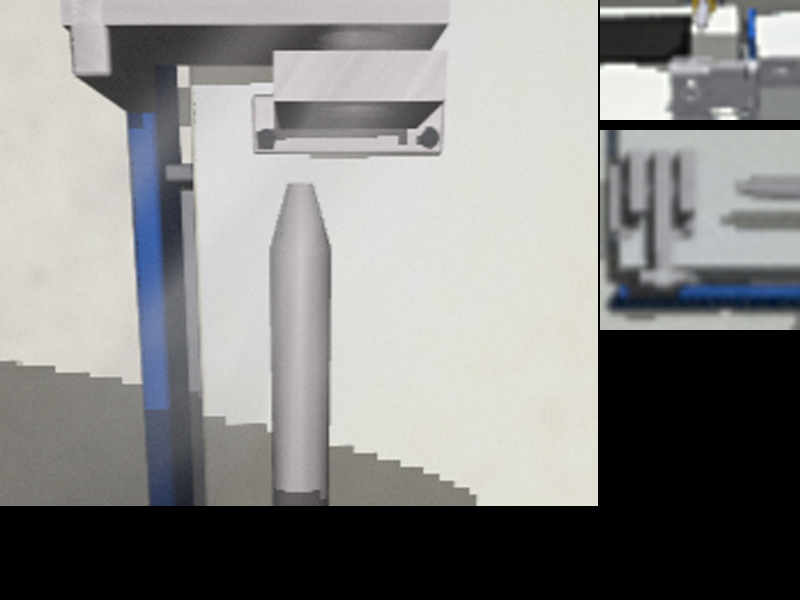

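The view shows the near ear's top face at crop x 274–445 with its lower edge on row 100. The pin's tip is at (300,183) with the shaft centred at x=300, so the pin has to move to +x. I'll compute how far.

```bash
python3 - <<'E'
from h import *
m=np.load("m15.npy",allow_pickle=True).item(); p=status.get_obs()["position"]
f=lambda u,v,z:ray(None,u/2.3+150,v/2.3,z,m)
zp=p[2]-.0074
tip,sh=f(300,184,zp),f(300,470,zp+.0); print("tip",tip,"shaft",sh,"dir",np.degrees(np.arctan2(*(tip-sh)[:2])))
L,Rr=f(274,100,.084),f(445,100,.084); print("ear near",L,Rr,np.linalg.norm(L-Rr)); e=(L+Rr)/2
L2,R2=f(274,50,.084),f(446,50,.084); print("ear far edge",L2,R2,np.linalg.norm(L2-R2)); e2=(L2+R2)/2
for a,b,z in((( 193,90),(203,420),.044),((130,112),(150,500),.041)):
    A,B=f(*a,z),f(*b,z); print("edge",A,B,np.degrees(np.arctan2(*(A-B)[:2])))
print("ear mid",e,e2,"dx",e[0]-tip[0],"gap",e[1]-tip[1])
E
```

```text
tip [0.68605727 0.03317027 0.10468539] shaft [ 0.68496507 -0.01323697  0.10468539] dir 1.348212281466569
ear near [0.68178572 0.04834017 0.084     ] [0.71172287 0.04762981 0.084     ] 0.029945572544235875
ear far edge [0.68204468 0.05622796 0.084     ] [0.71167239 0.05552073 0.084     ] 0.029636149588445536
edge [0.66282528 0.05676558 0.044     ] [ 0.66070336 -0.01754119  0.044     ] 1.6357057092270466
edge [0.64798272 0.05307047 0.041     ] [ 0.64538734 -0.0390032   0.041     ] 1.614634385243124
ear mid [0.6967543  0.04798499 0.084     ] [0.69685854 0.05587434 0.084     ] dx 0.010697031375537347 gap 0.014814718614296007
```

```bash
python3 - <<'E'
from h import *
o=status.get_obs(); print(o["position"]); print(go([.6858+.0103,-.0477,.0784],-1.55))
E
```

```text
[ 0.68790073 -0.04810762  0.11208539]
(array([ 0.14, -0.  ,  0.23]), array([0.0006, 0.0081, 0.0337]))
```

Request:
play_rows(plan=[0, 0, 0.2, 0.0006, 0.0081, 0.015, 0, 0, 0, 0.2, 0.0006, 0.0081, 0.03, 0, 0, 0, 0.2, 0.0006, 0.0081, 0.0335, 0, 0, 0, 0.2, 0.0006, 0.0081, 0.0335, 0, 0, 0, 0.2, 0.0006, 0.0081, 0.0335, 0, 0, 0, 0.2, 0.0006, 0.0081, 0.0335, 0])

```text
clock: 46.4
position: [0.6953, -0.0475, 0.0773]
ee_rot: [0.716, 0.698, 0.0, 0.0]
ft_force: [1.3, 0.3, -0.3]
grip_width: 0.197
grasp_force: 58.8
```

```bash
python3 - <<'E'
from h import *
o=status.get_obs(); p=o["position"]; print(p,o["joint_velocities"].round(3),o["grip_width"])
m=snap("wrist","w16.png"); im=cv2.imread("pics/raw_w16.png")
print("pred ear near corners",[proj(m,[x,y,.084]).round(1) for x,y in((.6818,.0483),(.7117,.0476))], "tip",proj(m,[p[0]+.002,p[1]+.082,p[2]-.0074]).round(1))
g=cv2.cvtColor(im,cv2.COLOR_BGR2GRAY).astype(int)
for v in range(0,140,10):
    d=np.diff(cv2.GaussianBlur(g.astype(np.float32),(3,3),0)[v]); k=[(int(i),int(d[i])) for i in range(200,380) if abs(d[i])>9 and abs(d[i])==max(abs(d[max(0,i-3):i+4]))]; print(v,k)
E
```

```text
[ 0.69529631 -0.04747816  0.07726767] [ 0.002  0.003 -0.001  0.001  0.001 -0.001  0.001] 0.19719936471463614
pred ear near corners [array([234.8,  29.4]), array([328.9,  29. ])] tip [284.1  77.2]
0 [(232, 12), (243, 9), (323, 17)]
10 [(232, 67)]
20 [(233, 21)]
30 [(234, -21), (327, 29)]
40 [(230, -15), (240, -32), (320, 36), (330, 15)]
50 [(232, -18), (311, 28), (318, -27), (327, 29)]
60 [(200, 54), (232, -20), (328, 36)]
70 [(201, 24)]
80 [(201, 36), (274, -20), (285, 17)]
90 [(202, 35), (270, -29), (288, 26)]
100 [(202, 34), (268, -22), (291, 40)]
110 [(203, 48), (266, -30), (293, 48)]
120 [(204, 49), (266, -30), (293, 51)]
130 [(204, 41), (266, -26), (293, 44)]
```

Request:
play_rows(plan=[0, 0, 0, 0, 0.0007, -0.001, 0, 0, 0, 0, 0.005, 0.0007, -0.001, 0, 0, 0, 0, 0.01, 0.0007, -0.001, 0, 0, 0, 0, 0.015, 0.0007, -0.001, 0, 0, 0, 0, 0.02, 0.0007, -0.001, 0, 0, 0, 0, 0.023, 0.0007, -0.001, 0, 0, 0, 0, 0.023, 0.0007, -0.001, 0])

```text
clock: 47.32
position: [0.6964, -0.0241, 0.0778]
ee_rot: [0.716, 0.698, 0.0, -0.0]
ft_force: [-0.4, -0.3, 0.1]
grip_width: 0.194
grasp_force: 58.8
```

Request:
play_rows(plan=[0, 0, 0, 0.003, 0, 0, 0, 0, 0, 0, 0.006, 0, 0, 0, 0, 0, 0, 0.006, 0, 0, 0])

```text
clock: 47.7
position: [0.6966, -0.018, 0.0778]
ee_rot: [0.716, 0.698, 0.0, -0.0]
ft_force: [0.3, 0.3, 0.1]
grip_width: 0.193
grasp_force: 58.8
```

Request:
play_rows(plan=[0, 0, 0, 0.005, 0, 0, 0, 0, 0, 0, 0.01, 0, 0, 0, 0, 0, 0, 0.015, 0, 0, 0, 0, 0, 0, 0.018, 0, 0, 0, 0, 0, 0, 0.018, 0, 0, 0])

```text
clock: 48.32
position: [0.6971, -0.0, 0.0778]
ee_rot: [0.716, 0.698, 0.0, -0.0]
ft_force: [0.9, -0.0, -0.5]
grip_width: 0.195
grasp_force: 58.8
```

Request:
play_rows(plan=[0, 0, 0, 0.005, 0, 0, 0, 0, 0, 0, 0.01, 0, 0, 0, 0, 0, 0, 0.015, 0, 0, 0, 0, 0, 0, 0.018, 0, 0, 0, 0, 0, 0, 0.018, 0, 0, 0])

```text
clock: 48.95
position: [0.6975, 0.0179, 0.0778]
ee_rot: [0.716, 0.698, 0.0, -0.0]
ft_force: [-0.3, -0.0, -1.1]
grip_width: 0.191
grasp_force: 58.8
```

Request:
play_rows(plan=[0, 0, 0, 0.003, 0, 0, 0, 0, 0, 0, 0.005, 0, 0, 0, 0, 0, 0, 0.006, 0, 0, 0])

```text
clock: 49.32
position: [0.6977, 0.0237, 0.0778]
ee_rot: [0.716, 0.698, 0.0, -0.0]
ft_force: [-0.5, 0.0, -0.2]
grip_width: 0.194
grasp_force: 58.8
```

Request:
play_rows(plan=[0, 0, 0, 0.001, 0, 0, 0, 0, 0, 0, 0.002, 0, 0, 0, 0, 0, 0, 0.002, 0, 0, 0])

```text
clock: 49.7
position: [0.6977, 0.0256, 0.0778]
ee_rot: [0.716, 0.698, 0.0, -0.0]
ft_force: [-0.4, -0.8, -0.8]
grip_width: 0.193
grasp_force: 58.8
```

Request:
play_rows(plan=[0, 0, 0, 0.001, 0, 0, 0, 0, 0, 0, 0.002, 0, 0, 0, 0, 0, 0, 0.002, 0, 0, 0])

```text
clock: 50.08
position: [0.6978, 0.0267, 0.0778]
ee_rot: [0.717, 0.697, -0.0, 0.0]
ft_force: [-0.1, -3.7, 0.1]
grip_width: 0.192
grasp_force: 58.8
```

Request:
play_rows(plan=[0, 0, 0, 0.001, 0, 0, 0, 0, 0, 0, 0.002, 0, 0, 0, 0, 0, 0, 0.002, 0, 0, 0])

```text
clock: 50.45
position: [0.6978, 0.0268, 0.0779]
ee_rot: [0.717, 0.697, -0.001, 0.001]
ft_force: [0.1, -8.4, -0.3]
grip_width: 0.194
grasp_force: 58.8
```

Request:
play_rows(plan=[0, 0, 0, -0.002, 0, 0, 0, 0, 0, 0, -0.002, 0, 0, 0.6, 0, 0, 0, -0.002, 0, 0, 0.6, 0, 0, 0, -0.002, 0, 0, 0.6, 0, 0, 0, -0.002, 0, 0, 0.6, 0, 0, 0, -0.002, 0, -0.03, 0.6, 0, 0, 0, -0.002, 0, -0.08, 0.6, 0, 0, 0, -0.002, 0, -0.13, 0.6, 0, 0, 0, -0.002, 0, -0.13, 0.6])

```text
clock: 51.58
position: [0.6998, 0.0271, 0.2127]
ee_rot: [0.717, 0.698, 0.003, 0.002]
ft_force: [-0.6, -0.3, 0.1]
grip_width: 0.604
grasp_force: 0.0
```

```bash
python3 - <<'E'
from h import *
o=status.get_obs(); print(o["clock"],o["position"],o["grip_width"])
m=snap("wrist","w17.png"); im=cv2.imread("pics/raw_w17.png"); h=cv2.cvtColor(im,cv2.COLOR_BGR2HSV)
r=((h[...,0]>18)&(h[...,0]<35)&(h[...,1]>110)).astype(np.uint8)
n,l,s,c=cv2.connectedComponentsWithStats(cv2.dilate(r,np.ones((5,5))))
for i in range(1,n):
    if s[i,4]>200:
        x,y,w,hh=s[i,:4]; print(s[i],c[i],"end",ray(None,c[i][0],y+2,.079,m),ray(None,c[i][0],y+hh-3,.079,m))
print("tip proj",proj(m,[.6985,.109,.07]))
# pin tip beyond the far ear (y>.080)
g=cv2.cvtColor(im,cv2.COLOR_BGR2GRAY)
for y in(.085,.095,.1,.105): 
    u,v=proj(m,[.6985,y,.07]).astype(int); print(y,v,u,g[v,u-20:u+21:2] if 0<=v<420 else None)
E
```

```text
51.575 [0.6997555  0.02711518 0.21273521] 0.6042228950720242
[ 264  174   26   56 1423] [276.53829937 201.10049192] end [0.6966665  0.04651354 0.079     ] [0.69538663 0.00500549 0.079     ]
[369 322  21  24 215] [377.86976744 333.25116279] end [ 0.78142223 -0.08797873  0.079     ] [ 0.7824512  -0.10770126  0.079     ]
[335 377  24  27 226] [348.80973451 389.78318584] end [ 0.75757772 -0.14619058  0.079     ] [ 0.75830081 -0.17168064  0.079     ]
[483 379  21  41 345] [493.54492754 400.46956522] end [ 0.89249345 -0.15319601  0.079     ] [ 0.89879032 -0.19605208  0.079     ]
[ 45 384  48  22 448] [ 68.72767857 394.62053571] end [ 0.49873042 -0.14503577  0.079     ] [ 0.49479859 -0.16459126  0.079     ]
[441 384  41  23 427] [459.90398126 393.52693208] end [ 0.86173582 -0.15784572  0.079     ] [ 0.86426717 -0.17905116  0.079     ]
[  0 393  40  27 488] [ 18.65163934 407.6557377 ] end [ 0.4503712  -0.15365622  0.079     ] [ 0.44411797 -0.1794876   0.079     ]
[ 34 401  26  19 233] [ 47.45922747 410.66523605] end [ 0.47496053 -0.16387895  0.079     ] [ 0.47133369 -0.18047911  0.079     ]
tip proj [276.45220947  90.52489285]
0.085 123 277 [164 164 166 167 165 166 153 124 145 151 147 139 114 142 174 173 173 176
 176 173 153]
0.095 110 277 [182 183 185 184 184 183 129 134 143 155 159 148 128 153 182 184 185 187
 187 187 187]
0.1 103 276 [184 185 182 183 184 181 183 155 131 151 159 152 138 175 181 182 188 184
 186 181 184]
0.105 96 276 [184 184 182 185 186 186 185 185 184 143 159 144 176 183 183 183 185 186
 182 186 185]
```

```bash
python3 - <<'E'
from workcell import manip
print(manip.hand_in())
E
```

```text
the job is handed in; nothing more can be done
None
```

I handed the job in at about 52 s: tray pulled fully out with the hook, hook back on the bench clear of the store, all three jaw models laid in the tray, tray pushed home, and the locking pin passed through both ears and the eye from the -y side until its shoulder met the ear. The tub, the polishing bar and the turquoise look-alike were left alone.

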